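# Stow the spindle nuts and latch the cassette

## Task

Put the milling spindles' clamping nuts away: drop every steel nut lying on the mat into a pocket of the cassette, one to a pocket and fully home, then slide the retaining bar home over them. Then swing the latch's wire loop over and hook it behind the keeper on the bar, and push the lever down past its toggle point until it lies flat, so that the bar is locked; leave the other things on the bench where they are.

Things in the scene. Friction and masses are not known exactly. Their poses are not given: they have to be found in the camera images.
- cassette: Steel base plate 270 x 300 x 8 mm fixed to the bench (place and yaw vary), origin at the centre of its underside. Its x axis is the way the retaining bar moves off the pockets, y to the left, z up; other entries use these axes. It carries a green pocket block (46 mm in x, 196 in y, top at 18 mm), two rails, the bar and, in a lane at y = -117 mm, a latch: lever, wire loop on the lever, keeper on the bar.
- retainer (a joint): Place of the aluminium retaining bar along x (m): 0 = home on its stop, right over the pockets; up to 0.085 = drawn back (as at the start). About 2 N of friction, stays where left. The bar is 32 mm wide in x, 6 mm thick, underside 36 mm above the bench: it passes 4 mm over seated nuts. The latch's tension also draws it the last few mm.
- retainer_grip (a point): Centre of the black grip rib on top of the retaining bar: 14 mm in x, 50 mm in y, 18 mm high (42 to 60 mm above the bench). Can be pinched from above across the 14 mm, or pushed.
- keeper (a point): Where the crossbar rests when hooked: on the retaining bar (moves with it), 48 mm above the bench, just behind (+x of) the dark keeper post. The post is 20 mm wide in y, 6 mm thick, its top 9 mm above this point and leaning 15 degrees to +x, so a taut loop stays down. A ledge 3 mm below this point reaches 14 mm to +x of it and carries the crossbar.
- lever (a joint): Lever angle a (rad): 0 = flat, shut past the toggle point; up to 1.48 = nearly upright. Starts raised, stays where left (0.08 Nm friction). About lever_pivot the handle points along (-cos a, 0, sin a). With the loop hooked, pushing the handle away from the keeper and down stretches the loop (a few N at the tip); the dead point is near 0.2, beyond it the tension pulls it flat.
- lever_pivot (a point): The lever's hinge axis (along y), 48 mm above the bench, 66 mm to -x of the keeper point when the bar is home.
- lever_tip (a point): Point in the black handle of the lever, 80 mm from the hinge axis and 12 mm from the free end; the handle is 14 mm wide in y and 12 mm thick.
- loop (a joint): Angle of the wire loop about its pin, relative to the lever (rad): 0 = on its stop, folded back behind the raised lever, leaning away from the keeper (the start); grows as it swings up, over and down on the keeper's side. About 2.1 when on the keeper with the lever fully raised, 3.3 with it shut. It swings freely and falls to whichever side it leans.
- loop_bar (a point): Middle of the loop's crossbar: 5 mm wire along y, 90 mm from the loop's pin; the side wires, 34 mm apart, pass either side of the keeper post. At lever angle a the pin lies (-28 cos(a - 0.21), 0, 28 sin(a - 0.21)) mm from lever_pivot. With the lever fully raised and the bar home, the loop reaches about 10 mm past the keeper point.
- loop_tab (a point): Grip point on the black tab that juts from the crossbar away from the pin: tab 36 mm long, 12 mm wide in y, 6 mm thick; the point is 26 mm past the crossbar (116 mm from the pin), 10 mm from the tab's free end.
- nut0_center (a point): Round steel clamping nut: a plain squat cylinder lying flat, 30 mm in diameter and 24 mm tall, about 90 g, with a dark bore in its top; this point is its centre, half-way up. Absent in some starts. It lies loose on the thin brown mat (same height as the bench).
- pocket0 (a point): Centre of the mouth of a round pocket in the green block, 18 mm above the bench: 33 mm in diameter, 10 mm deep, 38 mm from the next. A nut fully home stands 14 mm out of the block, its centre 2 mm above this point. Any pocket may take any nut; there may be more pockets than nuts.
- nut1_center (a point): Round steel clamping nut: a plain squat cylinder lying flat, 30 mm in diameter and 24 mm tall, about 90 g, with a dark bore in its top; this point is its centre, half-way up. Absent in some starts. It lies loose on the thin brown mat (same height as the bench).
- pocket1 (a point): Centre of the mouth of a round pocket in the green block, 18 mm above the bench: 33 mm in diameter, 10 mm deep, 38 mm from the next. A nut fully home stands 14 mm out of the block, its centre 2 mm above this point. Any pocket may take any nut; there may be more pockets than nuts.
- nut2_center (a point): Round steel clamping nut: a plain squat cylinder lying flat, 30 mm in diameter and 24 mm tall, about 90 g, with a dark bore in its top; this point is its centre, half-way up. Absent in some starts. It lies loose on the thin brown mat (same height as the bench).
- pocket2 (a point): Centre of the mouth of a round pocket in the green block, 18 mm above the bench: 33 mm in diameter, 10 mm deep, 38 mm from the next. A nut fully home stands 14 mm out of the block, its centre 2 mm above this point. Any pocket may take any nut; there may be more pockets than nuts.
- nut3_center (a point): Round steel clamping nut: a plain squat cylinder lying flat, 30 mm in diameter and 24 mm tall, about 90 g, with a dark bore in its top; this point is its centre, half-way up. Absent in some starts. It lies loose on the thin brown mat (same height as the bench).
- pocket3 (a point): Centre of the mouth of a round pocket in the green block, 18 mm above the bench: 33 mm in diameter, 10 mm deep, 38 mm from the next. A nut fully home stands 14 mm out of the block, its centre 2 mm above this point. Any pocket may take any nut; there may be more pockets than nuts.
- nut4_center (a point): Round steel clamping nut: a plain squat cylinder lying flat, 30 mm in diameter and 24 mm tall, about 90 g, with a dark bore in its top; this point is its centre, half-way up. Absent in some starts. It lies loose on the thin brown mat (same height as the bench).
- pocket4 (a point): Centre of the mouth of a round pocket in the green block, 18 mm above the bench: 33 mm in diameter, 10 mm deep, 38 mm from the next. A nut fully home stands 14 mm out of the block, its centre 2 mm above this point. Any pocket may take any nut; there may be more pockets than nuts.
- spectacle_front: Bystander: brown spectacle front, 44 x 136 x 5 mm, lying on the bench; origin at the centre of its underside.
- hex_keys: Bystander: set of hex keys in a black holder, about 105 x 24 x 20 mm; origin at the underside.
- oil_bottle: Bystander: small white bottle, 38 mm in diameter, 95 mm tall; origin at the centre of its underside.

How it is judged:
On the way, in this order (a step that is already met when the one before it is completed fails the run):
1. every nut is seated in a pocket (((horizontal distance between nut0_center and pocket0 below 0.004 m and z of nut0_center in the frame of pocket0 below 0.005 m) or (horizontal distance between nut0_center and pocket1 below 0.004 m and z of nut0_center in the frame of pocket1 below 0.005 m) or (horizontal distance between nut0_center and pocket2 below 0.004 m and z of nut0_center in the frame of pocket2 below 0.005 m) or (horizontal distance between nut0_center and pocket3 below 0.004 m and z of nut0_center in the frame of pocket3 below 0.005 m) or (horizontal distance between nut0_center and pocket4 below 0.004 m and z of nut0_center in the frame of pocket4 below 0.005 m)) and ((horizontal distance between nut1_center and pocket0 below 0.004 m and z of nut1_center in the frame of pocket0 below 0.005 m) or (horizontal distance between nut1_center and pocket1 below 0.004 m and z of nut1_center in the frame of pocket1 below 0.005 m) or (horizontal distance between nut1_center and pocket2 below 0.004 m and z of nut1_center in the frame of pocket2 below 0.005 m) or (horizontal distance between nut1_center and pocket3 below 0.004 m and z of nut1_center in the frame of pocket3 below 0.005 m) or (horizontal distance between nut1_center and pocket4 below 0.004 m and z of nut1_center in the frame of pocket4 below 0.005 m)) and ((horizontal distance between nut2_center and pocket0 below 0.004 m and z of nut2_center in the frame of pocket0 below 0.005 m) or (horizontal distance between nut2_center and pocket1 below 0.004 m and z of nut2_center in the frame of pocket1 below 0.005 m) or (horizontal distance between nut2_center and pocket2 below 0.004 m and z of nut2_center in the frame of pocket2 below 0.005 m) or (horizontal distance between nut2_center and pocket3 below 0.004 m and z of nut2_center in the frame of pocket3 below 0.005 m) or (horizontal distance between nut2_center and pocket4 below 0.004 m and z of nut2_center in the frame of pocket4 below 0.005 m)) and ((horizontal distance between nut3_center and pocket0 below 0.004 m and z of nut3_center in the frame of pocket0 below 0.005 m) or (horizontal distance between nut3_center and pocket1 below 0.004 m and z of nut3_center in the frame of pocket1 below 0.005 m) or (horizontal distance between nut3_center and pocket2 below 0.004 m and z of nut3_center in the frame of pocket2 below 0.005 m) or (horizontal distance between nut3_center and pocket3 below 0.004 m and z of nut3_center in the frame of pocket3 below 0.005 m) or (horizontal distance between nut3_center and pocket4 below 0.004 m and z of nut3_center in the frame of pocket4 below 0.005 m)) and ((horizontal distance between nut4_center and pocket0 below 0.004 m and z of nut4_center in the frame of pocket0 below 0.005 m) or (horizontal distance between nut4_center and pocket1 below 0.004 m and z of nut4_center in the frame of pocket1 below 0.005 m) or (horizontal distance between nut4_center and pocket2 below 0.004 m and z of nut4_center in the frame of pocket2 below 0.005 m) or (horizontal distance between nut4_center and pocket3 below 0.004 m and z of nut4_center in the frame of pocket3 below 0.005 m) or (horizontal distance between nut4_center and pocket4 below 0.004 m and z of nut4_center in the frame of pocket4 below 0.005 m))), for 0.2 s.
2. the retaining bar is slid home over the nuts (within 6 mm) (all of step 1 and value of joint retainer below 0.006 m), for 0.2 s.
3. the loop's crossbar lies behind the keeper while the lever is still raised (x of loop_bar in the frame of keeper between -0.003 and 0.017 m and z of loop_bar in the frame of keeper between -0.008 and 0.004 m and value of joint lever above 0.9 rad), for 0.2 s.
4. the lever is pushed flat past the toggle point with the loop hooked (value of joint lever below 0.1 rad and value of joint retainer below 0.002 m and x of loop_bar in the frame of keeper between -0.003 and 0.017 m and z of loop_bar in the frame of keeper between -0.008 and 0.004 m), for 0.2 s.
At the end, for the whole second after the job is handed in: Every nut present is in a pocket (axis within 4 mm, no more than 4 mm short of fully home); the retaining bar is within 2 mm of home; the loop's crossbar is behind the keeper and down; the lever is within 0.1 rad of flat and still (all of step 1 and all of step 4 and velocity of joint lever below 0.05 rad/s); the robot touches nothing.
It fails at once if the spectacle front is moved more than 3 cm (distance of spectacle_front from where it was at the start of the episode above 0.03 m).
It fails at once if the hex keys is moved more than 3 cm (distance of hex_keys from where it was at the start of the episode above 0.03 m).
It fails at once if the oil bottle is moved more than 3 cm (distance of oil_bottle from where it was at the start of the episode above 0.03 m).
Of nut0, nut1, nut2, nut3, nut4 only 3 to 5 are there at a start; the rules pass over those that are not, and their reading is None.
At some moment in a run one of nut0, nut1, nut2, nut3, nut4 may be knocked a few centimetres aside while the robot is not near it.
It also fails if it takes over 210 s, if anything falls off the work surface, if the arm or the gripper's body presses on something with over 40 N, if the wrist force passes 120 N, or if a joint passes its speed limit or range.

## Robot

A 6-joint arm with a two-finger parallel gripper is mounted at the origin on the work surface. World frame = base frame: x ahead of the robot, y to its left, z up, the work surface at z = 0. Lengths are in m, angles in rad, forces in N, time in s.
With the tool pointing down it reaches from about 0.35 to 0.85 m from the base axis. Payload 8.1 kg.
Tool frame: the origin (TCP) lies on the centre line of the jaws, within the pads' length; the fingertips stand 19 mm ahead of it and the grasp point (between the pads) is the TCP (robot.tips_ahead is the distance from the TCP to the fingertips, in m); y points along the fingers, z is the direction in which the jaws open and shut, and the axes are right-handed (so a half turn about y gives the same grasp; the last joint's range is limited). The gripper opens to 93 mm and grips with 3 to 60 N. Pads are 15 mm wide; open, the fingers measure 128 mm over their backs; the gripper's body (75 mm by 188 mm) begins 65 mm behind the grasp point.
Start: joints at [-1.244, 0.13, 1.488, -0, 1.523, -0.085], TCP at [0.24, -0.55, 0.238] pointing down, gripper open.
Joint ranges: [-2.96, 2.96], [-0.89, 2.26], [0.02, 2.5], [-1.34, 4.48], [0, 2.73], [-2.66, 2.66]. Speed limits (rad/s): [2.39, 2.39, 2.79, 3.14, 3.14, 3.14].

## Interface

Orientations are given as a rotation vector (axis times angle).
In Python, from plant import robot, imaging, models gives the robot as it stands.
- The arm moves only by the tool carry_out, never from a script. Its argument "motion" is one flat list of numbers, 7 for each row, row after row: the shift along the tool's x, y, z in m, then the turn, a rotation vector about the tool's x, y, z in degrees, then the opening, from -1 (shut) to 1 (fully open). A call has exactly 5 rows; each row shifts and turns the pose as measured when the row begins, along the tool's axes as they then stand; what a row does not reach is not made up. A row lasts 1/10 s, in which the tool goes at most 50 mm and 8.59 degrees, less where a joint would pass 70% of its speed; a pose out of reach is approached as far as the arm can. A call is refused whole if a number of a shift passes 0.05 or a number of a turn 8.59, either way. A call with a gripper value outside its range is refused whole. The fingers move at their own pace and stop on an object; "squeeze" is the grip in N (left out, the last holds). Time passes only in rows, so rows that do not move let the fingers close, or fill a call up. It gives the time, the measured TCP pose, the force and the opening at its end, in the units of the state.
- robot.read_state(): the state, without advancing time (a new reading comes with each control period).
- imaging.read_camera(name): name is "side" or "top" or "wrist"; returns the picture (480x640x3 uint8, blue, green, red); there is no depth.
- imaging.camera_model(name): a dict with "K" (3x3 intrinsics, pixels), "position" and "orientation" of the camera in the world. Camera axes: x right, y down, z forward; pixel columns grow to the right and rows downward; lengths in m; the calibration is good to about 2 mm. A picture is of the moment at which its call begins: read the wrist's pose just before it. camera_model takes no time and is no camera call; for the wrist camera it gives the pose at the moment of the call.
- robot.close_job(): hands the job in, once; it reports no verdict.
Trained networks look in the newest picture that a camera, given by its name, has taken for a name from the list of things; names that differ only in an ending like _2 or _b are one class to them, and where a whole thing is asked for, a point or a joint stands for the part that bears it (a point fixed in the world has none). Each returns a list of dicts, best first, with "confidence" (0 to 1); they miss things now and then, are a little off and sometimes report something else, mostly with a low value. They report only what shows in the picture. A call takes as long as a camera call.
- models.outline_of(camera, thing): "pixels" (480x640 bool, what is visible of it) and "pixel" ([column, row] in pixels, amid what is visible of it).
The state is a dict: "t": time; "q": joint angles; "dq": joint speeds; "joint_torque": joint torques, N m; "tool_pos": TCP position; "orientation": TCP orientation; "force": force on the tool from outside, world axes, zero at the start; "wrist_torque": the same for the moment, N m; "opening": finger opening in m.
Only numpy, scipy, OpenCV 4.12 (cv2) and the standard library are available. Lean on these libraries where they do the work, as an engineer would, in place of code of your own. Each camera call takes 0.05 s, during which the arm holds its last target.

## Working session

There is one attempt and no reset: what is moved stays moved. The work goes in short steps, Python scripts to look and compute and a tool call to move; the robot and the scene stay as the last step left them, time stands still between calls to the robot, and variables do not carry over. Pictures are saved under pics/ and viewed, and the job is handed in when it is done.

Besides the shell and the picture viewer there is one more tool, called after "Emit:" as name(argument=value, ...) on one line, values as JSON. carry_out: Moves the arm, as the interface text tells. Its arguments: {"type":"object","properties":{"motion":{"type":"array","items":{"type":"number"}},"squeeze":{"type":"number"}},"required":["motion"]}

```bash
ls -la; mkdir -p pics
python3 - <<'E'
from plant import robot, imaging, models
import cv2, numpy as np
s=robot.read_state(); print(s)
for c in ("side","top","wrist"):
    im=imaging.read_camera(c); cv2.imwrite(f"pics/{c}0.png",im)
    m=imaging.camera_model(c); print(c,m)
E
```

```text
total 12
drwxr-xr-x  3 agent agent 4096 Dec  5 23:47 .
drwxr-xr-x 23 root  root  4096 Dec  5 23:47 ..
drwxr-xr-x  2 agent agent 4096 Dec  5 23:47 pics
{'t': 0.0, 'q': array([-1.24438954e+00,  1.31172512e-01,  1.48929478e+00,  3.43295397e-05,
        1.52301662e+00, -8.53947151e-02]), 'dq': array([-4.33008813e-04, -4.13038904e-04, -4.36036788e-05,  2.42768982e-03,
       -1.44649723e-03, -3.65918661e-04]), 'joint_torque': array([ 4.08793712e-03, -5.59840715e+01, -4.91755521e+01,  7.70127657e-02,
        3.52830626e-02, -1.38209848e-04]), 'tool_pos': array([ 0.24001411, -0.54930244,  0.23657214]), 'orientation': array([-0.4168127 ,  1.99663187, -1.99279748]), 'force': array([ 0.0434931 , -0.37308698, -0.02983359]), 'wrist_torque': array([-0.00196144, -0.03762227, -0.01117346]), 'opening': 0.0930115627575822}
side {'K': array([[473.12287929,   0.        , 321.41640667],
       [  0.        , 473.12287929, 251.41673971],
       [  0.        ,   0.        ,   1.        ]]), 'position': array([-0.02356995,  0.50987585,  0.87394454]), 'orientation': array([-1.10366478,  2.47142294, -0.94765846])}
top {'K': array([[585.96804488,   0.        , 335.85741114],
       [  0.        , 585.96804488, 239.68040636],
       [  0.        ,   0.        ,   1.        ]]), 'position': array([0.24395431, 0.03559155, 1.32029225]), 'orientation': array([-2.10617549,  2.12472883, -0.20889977])}
wrist {'K': array([[389.79464683,   0.        , 318.33962653],
       [  0.        , 389.79464683, 241.76808095],
       [  0.        ,   0.        ,   1.        ]]), 'position': array([ 0.30330258, -0.52335812,  0.38508638]), 'orientation': array([ 2.45177682, -1.60415522, -0.20030041])}
```

View pics/side0.png

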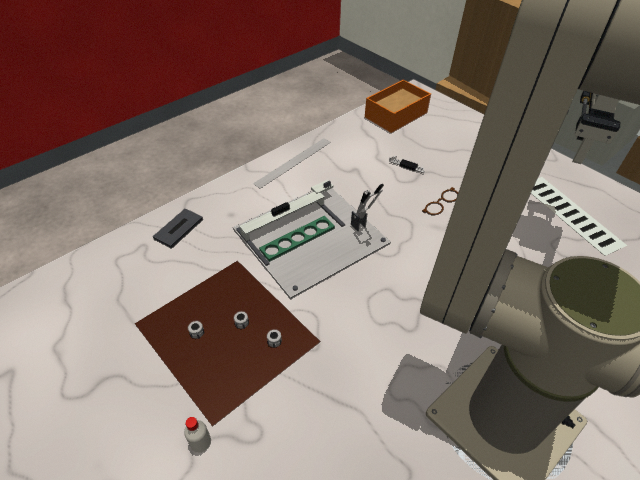

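View pics/top0.png

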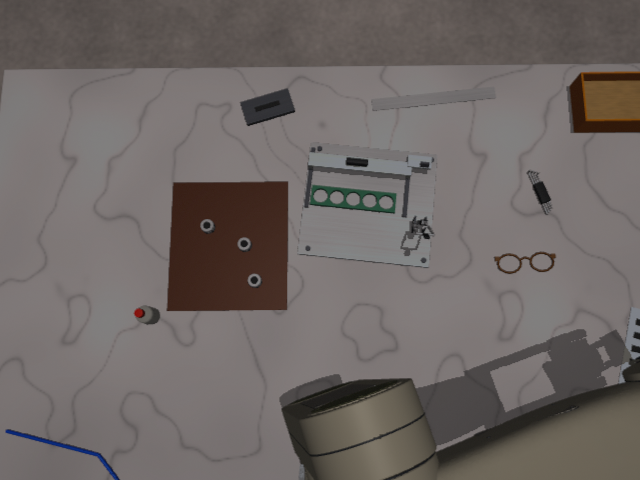

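View pics/wrist0.png

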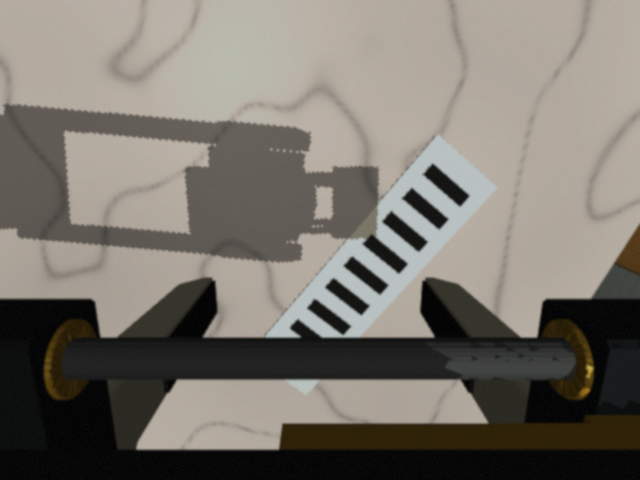

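```bash
cat > h.py <<'E'
from plant import robot, imaging, models
import cv2, numpy as np
from scipy.spatial.transform import Rotation as R
def ray(c,px,m=None):
    m=m or imaging.camera_model(c)
    d=np.linalg.solve(m["K"],[px[0],px[1],1.0]); Rm=R.from_rotvec(m["orientation"]).as_matrix()
    return np.array(m["position"]),Rm@d
def onz(c,px,z,m=None):
    p,d=ray(c,px,m); return p+d*(z-p[2])/d[2]
def proj(c,P,m=None):
    m=m or imaging.camera_model(c); Rm=R.from_rotvec(m["orientation"]).as_matrix()
    q=(np.atleast_2d(P)-m["position"])@Rm@np.array(m["K"]).T; return q[:,:2]/q[:,2:]
def tri(obs):
    A=np.zeros((3,3));b=np.zeros(3)
    for c,px,m in obs:
        p,d=ray(c,px,m);d=d/np.linalg.norm(d);M=np.eye(3)-np.outer(d,d);A+=M;b+=M@p
    return np.linalg.solve(A,b)
def st():
    s=robot.read_state(); Rm=R.from_rotvec(s["orientation"]).as_matrix()
    return s,s["tool_pos"],Rm
E
python3 - <<'E'
from h import *
np.set_printoptions(precision=4,suppress=True)
s,p,Rm=st(); print(Rm)
for c in ("top","side"):
    imaging.read_camera(c)
    for n in ("nut0_center","pocket0","retainer_grip","keeper","lever_pivot","lever_tip","loop_bar","loop_tab","cassette","spectacle_front","hex_keys","oil_bottle"):
        r=models.outline_of(c,n)
        for x in r[:6]: 
            ys,xs=np.nonzero(x["pixels"])
            print(c,n,round(x["confidence"],2),np.round(x["pixel"],1),len(xs),xs.min(),xs.max(),ys.min(),ys.max(),np.round([xs.mean(),ys.mean()],1))
print(robot.read_state()["t"])
E
```

```text
[[-0.9164 -0.0005  0.4003]
 [-0.4003  0.0014 -0.9164]
 [-0.0001 -1.     -0.0015]]
top nut0_center 0.75 [144.2 311.6] 372 133 159 306 323 [146.2 314.7]
top nut0_center 0.51 [255.4 279.8] 155 247 261 274 287 [254.3 280.4]
top nut0_center 0.23 [368.4 207.4] 14642 298 436 143 266 [367.8 204.7]
top pocket0 0.64 [369.1 205.2] 14689 298 436 142 267 [367.9 204.6]
top keeper 0.56 [367.3 162.2] 1678 308 430 152 177 [368.5 163.2]
top lever_pivot 0.68 [369.9 205.4] 14831 297 436 142 268 [368.  204.7]
top lever_pivot 0.68 [365.5 161.8] 1733 308 431 152 177 [369.1 163.3]
top lever_tip 0.53 [423.9 228.4] 270 412 433 219 238 [421.9 228.7]
top lever_tip 0.47 [424.3 232.8] 141 413 433 225 238 [424.5 232. ]
top loop_tab 0.38 [426.1 234.9] 97 414 433 229 238 [423.9 233.9]
top cassette 0.63 [365.7 207.5] 14669 297 436 142 266 [367.7 204.5]
top spectacle_front 0.76 [530.6 265.7] 349 496 554 253 273 [533.  263.5]
top spectacle_front 0.7 [539.2 189.4] 429 528 551 170 213 [540.1 190.9]
top hex_keys 0.79 [539.7 189.4] 445 527 551 169 213 [539.8 190.4]
top oil_bottle 0.78 [144.6 314.3] 366 134 159 306 323 [146
[... 556 characters left out ...]

side loop_bar 0.3 [377.6 193.3] 50 358 381 185 212 [373.2 195.3]
side loop_tab 0.51 [374.7 191.1] 106 364 383 184 203 [375.7 192. ]
side spectacle_front 0.64 [287.2 207.6] 1094 240 331 181 239 [286.2 209. ]
side spectacle_front 0.52 [441.3 201.2] 56 423 454 188 213 [438.8 201.6]
side hex_keys 0.75 [407.8 162.8] 286 388 423 156 172 [405.6 163.8]
side hex_keys 0.29 [308.3 238.5] 10101 234 390 180 297 [311.9 237.3]
side oil_bottle 0.64 [198.  438.1] 662 185 210 417 451 [196.9 434.4]
side oil_bottle 0.64 [311.5 238. ] 10115 233 390 180 298 [312.1 237. ]
side oil_bottle 0.38 [275.6 341.1] 184 268 281 330 346 [274.2 338.2]
side oil_bottle 0.36 [284.1 206. ] 1154 241 331 180 238 [286.8 208.6]
1.45
```

Run:
```python
from h import *
np.set_printoptions(precision=4,suppress=True)
for c in ("top","side"):
    im=imaging.read_camera(c)
    hsv=cv2.cvtColor(im,cv2.COLOR_BGR2HSV)
    g=((hsv[...,0]>55)&(hsv[...,0]<95)&(hsv[...,1]>90)&(hsv[...,2]>35)).astype(np.uint8)
    n,l,sta,ce=cv2.connectedComponentsWithStats(g)
    k=1+np.argmax(sta[1:,4]); cnt,_=cv2.findContours((l==k).astype(np.uint8),cv2.RETR_EXTERNAL,cv2.CHAIN_APPROX_NONE)
    cc=max(cnt,key=len)
    rect=cv2.minAreaRect(np.array([onz(c,q,0.018)[:2]*1000 for q in cc[:,0]],np.float32)); print(c,"green",sta[k],rect)
    # cassette plate by corner
    # nuts on mat: bright within mat region
    mat=((hsv[...,1]>100)&(hsv[...,2]<110)&((hsv[...,0]<15)|(hsv[...,0]>170))).astype(np.uint8)
    n,l,sta,ce=cv2.connectedComponentsWithStats(mat); 
    for k in range(1,n):
        if sta[k,4]>5000 and sta[k,4]<40000: 
            mk=(l==k).astype(np.uint8); cn,_=cv2.findContours(mk,cv2.RETR_EXTERNAL,cv2.CHAIN_APPROX_NONE)
            f=cv2.fillPoly(np.zeros_like(mk),[cn[0] if len(cn)==1 else max(cn,key=len)],1); h=f&(1-mk)
            nn,ll,ss,ee=cv2.connectedComponentsWithStats(h)
            for j in range(1,nn):
                if ss[j,4]>60: print(c,"nut",ss[j],ee[j],onz(c,ee[j],0.014))
    cv2.imwrite(f"pics/{c}crop.png",cv2.resize(im[140:300,140:460] if c=="top" else im[170:360,160:420],None,fx=2.5,fy=2.5,interpolation=cv2.INTER_CUBIC) if c=="top" else cv2.resize(im[170:350,160:400],None,fx=3.2,fy=3.2,interpolation=cv2.INTER_CUBIC))
for c,px in (("top",(369,205)),("side",(310,237))): print(onz(c,px,.008))
for n,px in (("spec",(525,262)),("hex",(540,191)),("oil",(150,316))): print(n,onz("top",px,0.0))
```

```text
top green [311 186  85  27 777] ((602.5895385742188, -2.133880615234375), (192.88011169433594, 45.45115280151367), 83.44429016113281)
top nut [200 219  15  15 181] [207.2044 225.8177] [0.5429 0.3317 0.014 ]
top nut [237 237  15  15 177] [244.096  244.0508] [0.4996 0.2463 0.014 ]
top nut [247 273  15  15 179] [254.1899 280.1229] [0.4169 0.2218 0.014 ]
side green [260 216  74  45 721] ((603.0573120117188, 2.5105819702148438), (196.53564453125, 50.15755081176758), 83.48310089111328)
side nut [233 311  16  18 219] [240.8128 319.3699] [0.5011 0.2481 0.014 ]
side nut [188 320  16  19 230] [195.6087 329.0913] [0.5444 0.3335 0.014 ]
side nut [267 329  15  19 227] [273.7797 337.7445] [0.4186 0.2235 0.014 ]
[ 0.5902 -0.0396  0.008 ]
[ 0.5897 -0.0274  0.008 ]
spec [ 0.4549 -0.3928  0.    ]
hex [ 0.6223 -0.4399  0.    ]
oil [0.3399 0.4559 0.    ]
```

View pics/topcrop.png

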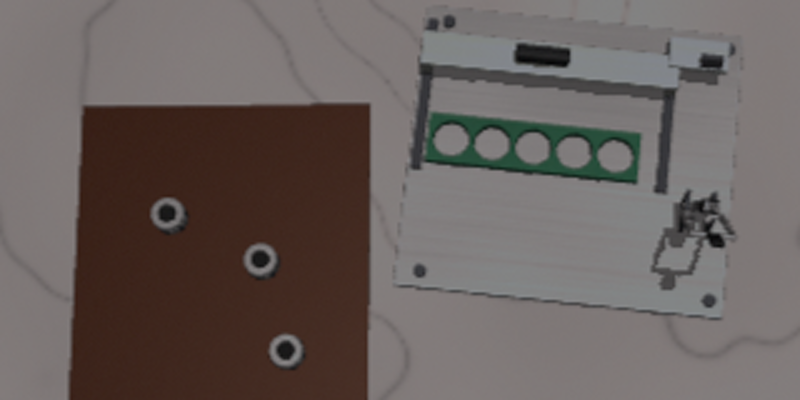

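View pics/sidecrop.png

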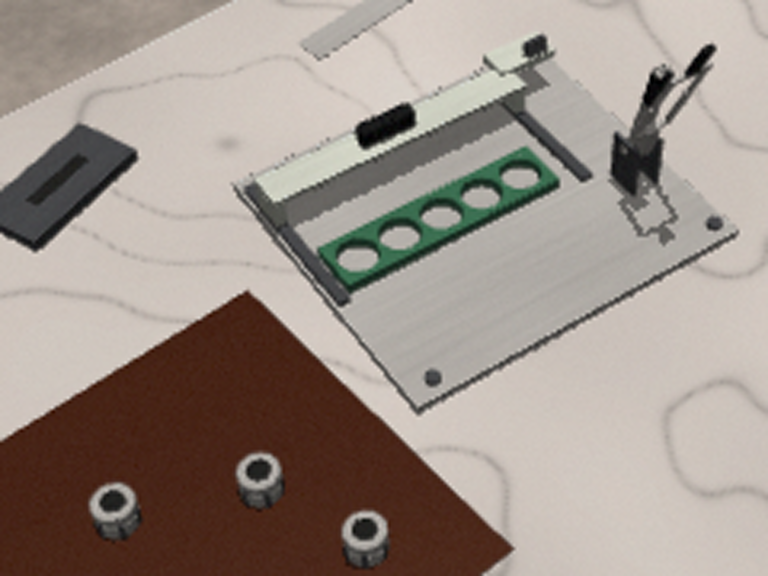

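```bash
cat >> h.py <<'E'
np.set_printoptions(precision=4,suppress=True)
def plan(target,psi,op,n=None,vmax=0.045,tilt=None):
    """print rows; psi deg yaw of tool z, tool pointing down (or full matrix in tilt)"""
    s,p,Rm=st(); target=np.array(target,float)
    if tilt is None:
        a=np.deg2rad(psi); z=np.array([np.cos(a),np.sin(a),0]); y=np.array([0,0,-1.]); Rt=np.column_stack([np.cross(y,z),y,z])
    else: Rt=tilt
    d=target-p; rv=R.from_matrix(Rm.T@Rt).as_rotvec(degrees=True)
    need=max(int(np.ceil(np.linalg.norm(d)/vmax)),int(np.ceil(np.linalg.norm(rv)/8.4)),1)
    n=max(need,n or 0); n=int(np.ceil(n/5)*5)
    print("t",round(s["t"],2),"pos",p,"d",d,"turn",rv,"f",s["force"],"op",s["opening"],"rows",n)
    Rc=Rm.copy()
    for i in range(n):
        k=Rc.T@(d/n); st_=rv/n
        print(", ".join(f"{v:.4f}" for v in k)+", "+", ".join(f"{v:.2f}" for v in st_)+f", {op},", "" if (i+1)%5 else "\n----")
        Rc=Rc@R.from_rotvec(st_,degrees=True).as_matrix()
E
python3 -c "
from h import *
plan([0.56,-0.10,0.25],-6.5,1)"
```

```text
t 1.55 pos [ 0.2402 -0.5498  0.2376] d [0.3198 0.4498 0.0124] turn [  0.0013 -59.9067  -0.0013] f [-1.1784 -0.4114 -0.0997] op 0.09302778717392435 rows 15
-0.0315, -0.0008, -0.0189, 0.00, -3.99, -0.00, 1, 
-0.0328, -0.0008, -0.0167, 0.00, -3.99, -0.00, 1, 
-0.0339, -0.0008, -0.0144, 0.00, -3.99, -0.00, 1, 
-0.0348, -0.0008, -0.0120, 0.00, -3.99, -0.00, 1, 
-0.0355, -0.0008, -0.0095, 0.00, -3.99, -0.00, 1, 
----
-0.0361, -0.0008, -0.0070, 0.00, -3.99, -0.00, 1, 
-0.0365, -0.0008, -0.0045, 0.00, -3.99, -0.00, 1, 
-0.0367, -0.0008, -0.0020, 0.00, -3.99, -0.00, 1, 
-0.0368, -0.0008, 0.0006, 0.00, -3.99, -0.00, 1, 
-0.0367, -0.0008, 0.0032, 0.00, -3.99, -0.00, 1, 
----
-0.0363, -0.0008, 0.0057, 0.00, -3.99, -0.00, 1, 
-0.0359, -0.0008, 0.0082, 0.00, -3.99, -0.00, 1, 
-0.0352, -0.0008, 0.0107, 0.00, -3.99, -0.00, 1, 
-0.0344, -0.0008, 0.0131, 0.00, -3.99, -0.00, 1, 
-0.0334, -0.0008, 0.0155, 0.00, -3.99, -0.00, 1, 
----
```

Emit:
carry_out(motion=[-0.032, -0.001, -0.019, 0, -4, 0, 1, -0.033, -0.001, -0.017, 0, -4, 0, 1, -0.034, -0.001, -0.014, 0, -4, 0, 1, -0.035, -0.001, -0.012, 0, -4, 0, 1, -0.035, -0.001, -0.01, 0, -4, 0, 1], squeeze=15)

```text
t: 2.05
tool_pos: [0.3466, -0.3978, 0.2419]
orientation: [-0.714, 1.773, -1.774]
force: [0.6, -1.1, -0.2]
opening: 0.0926
```

Emit:
carry_out(motion=[-0.036, -0.001, -0.007, 0, -4, 0, 1, -0.036, -0.001, -0.005, 0, -4, 0, 1, -0.037, -0.001, -0.002, 0, -4, 0, 1, -0.037, -0.001, 0.001, 0, -4, 0, 1, -0.037, -0.001, 0.003, 0, -4, 0, 1])

```text
t: 2.55
tool_pos: [0.4548, -0.2398, 0.2479]
orientation: [-0.966, 1.525, -1.53]
force: [0.4, -0.3, 0.4]
opening: 0.0931
```

Emit:
carry_out(motion=[-0.036, -0.001, 0.006, 0, -4, 0, 1, -0.036, -0.001, 0.008, 0, -4, 0, 1, -0.035, -0.001, 0.011, 0, -4, 0, 1, -0.034, -0.001, 0.013, 0, -4, 0, 1, -0.033, -0.001, 0.016, 0, -4, 0, 1])

```text
t: 3.05
tool_pos: [0.5616, -0.0812, 0.254]
orientation: [-1.171, 1.262, -1.271]
force: [0.5, -0.5, 1.1]
opening: 0.0929
```

```bash
python3 -c "
from h import *
plan([0.56,-0.10,0.25],-6.5,1)
im=imaging.read_camera('wrist'); cv2.imwrite('pics/w1.png',im); m=imaging.camera_model('wrist'); np.save('w1.npy',m,allow_pickle=True); print(m)"
```

```text
t 3.05 pos [ 0.5616 -0.0812  0.254 ] d [-0.0016 -0.0188 -0.004 ] turn [-0.2295  2.0099  0.1767] f [ 0.5296 -0.5397  1.1122] op 0.09290459298950232 rows 5
0.0038, 0.0008, -0.0000, -0.05, 0.40, 0.04, 1, 
0.0038, 0.0008, 0.0000, -0.05, 0.40, 0.04, 1, 
0.0038, 0.0008, 0.0000, -0.05, 0.40, 0.04, 1, 
0.0038, 0.0008, 0.0001, -0.05, 0.40, 0.04, 1, 
0.0038, 0.0008, 0.0001, -0.05, 0.40, 0.04, 1, 
----
{'K': array([[389.7946,   0.    , 318.3396],
       [  0.    , 389.7946, 241.7681],
       [  0.    ,   0.    ,   1.    ]]), 'position': array([ 0.5692, -0.0099,  0.4023]), 'orientation': array([ 2.893 , -0.104 , -0.0037])}
```

View pics/w1.png

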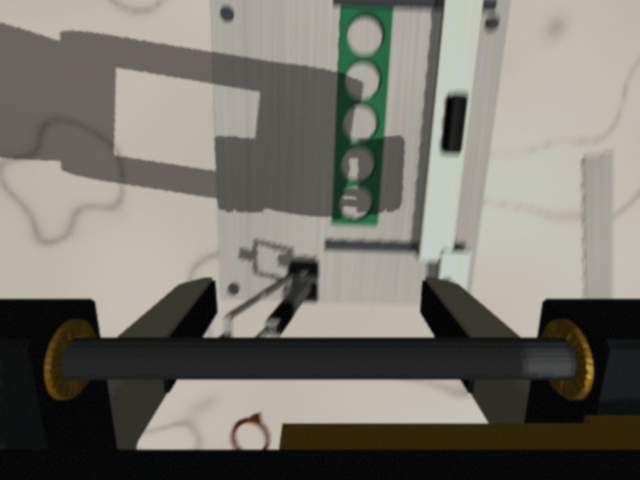

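Run:
```python
from h import *
im=cv2.imread('pics/w1.png'); m=np.load('w1.npy',allow_pickle=True).item()
b,g,r=[im[...,i].astype(int) for i in range(3)]
G=((g>r*1.25)&(g>b*1.05)&(g>20)).astype(np.uint8)
G=cv2.morphologyEx(G,cv2.MORPH_CLOSE,np.ones((2,2),np.uint8))
n,l,sta,ce=cv2.connectedComponentsWithStats(G); k=1+np.argmax(sta[1:,4]); print(sta[k])
mk=(l==k).astype(np.uint8)
v=im.copy(); v[mk>0]=(0,0,255); cv2.imwrite('pics/w1g.png',cv2.resize(v[0:240,300:420],None,fx=2.5,fy=2.5))
cn,h=cv2.findContours(mk,cv2.RETR_CCOMP,cv2.CHAIN_APPROX_NONE)
for c,hh in zip(cn,h[0]):
    if len(c)<30: continue
    P=np.array([onz('wrist',q,0.018,m)[:2]*1000 for q in c[:,0]],np.float32)
    if hh[3]<0: print('rect',cv2.minAreaRect(P))
    else: print('hole',cv2.minEnclosingCircle(P), cv2.fitEllipse(P))
```

```text
[ 333    4   61  222 5689]
rect ((613.2503662109375, 6.794464111328125), (198.80093383789062, 46.19024658203125), 84.14271545410156)
hole ((604.5531616210938, -70.05521392822266), 18.015491485595703) ((605.0177612304688, -70.37902069091797), (32.71166229248047, 35.07802200317383), 137.35366821289062)
hole ((608.6422729492188, -32.55516815185547), 17.869287490844727) ((608.9086303710938, -32.61470031738281), (33.25908279418945, 34.848167419433594), 146.20953369140625)
hole ((612.36767578125, 5.193098068237305), 18.28090476989746) ((612.6701049804688, 4.9777960777282715), (33.35899353027344, 35.43556213378906), 167.2529296875)
hole ((616.5982666015625, 42.234046936035156), 17.880605697631836) ((616.5944213867188, 42.33091354370117), (33.339229583740234, 35.045265197753906), 168.71737670898438)
hole ((620.5117797851562, 79.918701171875), 17.516164779663086) ((620.4703369140625, 79.9856185913086), (33.46220779418945, 34.404815673828125), 8.160165786743164)
```

View pics/w1g.png

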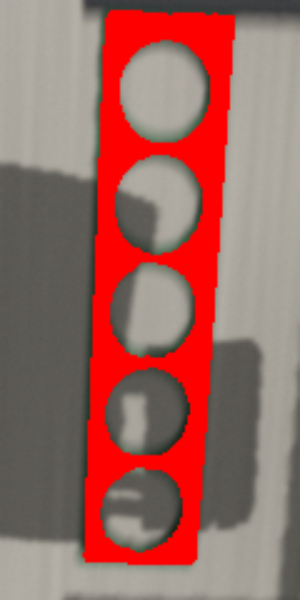

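```bash
cat >> h.py <<'E'
def shot(name,c='wrist'):
    m=imaging.camera_model(c); im=imaging.read_camera(c); m2=imaging.camera_model(c)
    cv2.imwrite(f'pics/{name}.png',im); np.save(f'{name}.npy',m,allow_pickle=True)
    print(name,"drift",np.array(m2["position"])-m["position"]); return im,m
E
cat > pk.py <<'E'
from h import *
import sys
nm=sys.argv[1]
im,m=shot(nm); plan([0.56,-0.10,0.25],-6.5,1)
b,g,r=[im[...,i].astype(int) for i in range(3)]
G=((g>r*1.25)&(g>b*1.05)&(g>20)).astype(np.uint8)
G=cv2.morphologyEx(G,cv2.MORPH_CLOSE,np.ones((2,2),np.uint8))
n,l,sta,ce=cv2.connectedComponentsWithStats(G); k=1+np.argmax(sta[1:,4]); print(sta[k])
mk=(l==k).astype(np.uint8)
cn,h=cv2.findContours(mk,cv2.RETR_CCOMP,cv2.CHAIN_APPROX_NONE)
for c,hh in zip(cn,h[0]):
    if len(c)<30: continue
    P=np.array([onz('wrist',q,0.018,m)[:2]*1000 for q in c[:,0]],np.float32)
    if hh[3]<0: print('rect',cv2.minAreaRect(P))
    else: print('hole',cv2.minEnclosingCircle(P), cv2.fitEllipse(P)[:2])
E
python3 pk.py w2
```

```text
w2 drift [-0.0008 -0.0021 -0.0003]
t 3.15 pos [ 0.5625 -0.0789  0.2538] d [-0.0025 -0.0211 -0.0038] turn [-0.2479  2.2017  0.0892] f [ 0.2541 -0.6883 -0.4153] op 0.09282701097120961 rows 5
0.0043, 0.0008, -0.0002, -0.05, 0.44, 0.02, 1, 
0.0043, 0.0008, -0.0002, -0.05, 0.44, 0.02, 1, 
0.0043, 0.0008, -0.0001, -0.05, 0.44, 0.02, 1, 
0.0043, 0.0008, -0.0001, -0.05, 0.44, 0.02, 1, 
0.0043, 0.0008, -0.0001, -0.05, 0.44, 0.02, 1, 
----
[ 329   17   63  218 5700]
rect ((610.0565185546875, -2.7986373901367188), (197.65554809570312, 46.45620346069336), 83.38195037841797)
hole ((600.6338500976562, -78.04696655273438), 17.36180305480957) ((600.7780151367188, -78.27400207519531), (33.2227783203125, 33.81922912597656))
hole ((605.1187744140625, -40.78276443481445), 17.269895553588867) ((605.1569213867188, -40.84011459350586), (33.34055709838867, 33.74413299560547))
hole ((609.5403442382812, -3.628032922744751), 17.38404655456543) ((609.5052490234375, -3.5093255043029785), (33.62229919433594, 33.918609619140625))
hole ((613.5068969726562, 33.771141052246094), 17.243467330932617) ((613.7169189453125, 34.006290435791016), (33.12932205200195, 33.89411163330078))
hole ((618.1932373046875, 71.65637969970703), 17.36534881591797) ((618.1017456054688, 71.35070037841797), (32.60084533691406, 33.872257232666016))
```

Still drifting; take another from a standstill.

Emit:
carry_out(motion=[0.004, 0.001, 0, 0, 0.4, 0, 1, 0.004, 0.001, 0, 0, 0.4, 0, 1, 0.004, 0.001, 0, 0, 0.4, 0, 1, 0, 0, 0, 0, 0, 0, 1, 0, 0, 0, 0, 0, 0, 1])

```text
t: 3.65
tool_pos: [0.5599, -0.0949, 0.2503]
orientation: [-1.158, 1.281, -1.288]
force: [0.5, -0.4, 0.1]
opening: 0.0928
```

```bash
python3 pk.py w3; python3 pk.py w4
```

```text
w3 drift [ 0.  0. -0.]
t 3.7 pos [ 0.5599 -0.0949  0.2503] d [ 0.0001 -0.0051 -0.0003] turn [-0.1861  0.6007  0.1642] f [-0.847  -0.1846 -0.4232] op 0.0930823202514209 rows 5
0.0010, 0.0001, 0.0001, -0.04, 0.12, 0.03, 1, 
0.0010, 0.0001, 0.0001, -0.04, 0.12, 0.03, 1, 
0.0010, 0.0001, 0.0001, -0.04, 0.12, 0.03, 1, 
0.0010, 0.0001, 0.0001, -0.04, 0.12, 0.03, 1, 
0.0010, 0.0001, 0.0001, -0.04, 0.12, 0.03, 1, 
----
[ 333    0   57  215 5553]
rect ((609.4523315429688, -6.3903350830078125), (189.11793518066406, 46.252403259277344), 83.57077026367188)
hole ((600.8755493164062, -78.35505676269531), 17.331838607788086) ((600.9135131835938, -78.32678985595703), (33.12540817260742, 33.75765609741211))
hole ((604.8931884765625, -40.90537643432617), 17.452014923095703) ((605.1995849609375, -40.946624755859375), (33.33775329589844, 33.965694427490234))
hole ((609.4741821289062, -3.509744644165039), 17.263671875) ((609.5437622070312, -3.500800609588623), (33.41767501831055, 33.64383316040039))
hole ((613.7164916992188, 34.04551315307617), 17.291526794433594) ((613.8327026367188, 33.99422073364258),
[... 491 characters left out ...]
51]
rect ((609.5559692382812, -6.436767578125), (189.11334228515625, 46.26244354248047), 83.57280731201172)
hole ((600.9031982421875, -78.52091979980469), 17.326749801635742) ((600.9182739257812, -78.34611511230469), (32.92805099487305, 33.831275939941406))
hole ((605.0751342773438, -40.863365173339844), 17.416614532470703) ((605.2117309570312, -40.88943099975586), (33.40190505981445, 33.80451583862305))
hole ((609.4581298828125, -3.4607176780700684), 17.246435165405273) ((609.5502319335938, -3.463193893432617), (33.46255874633789, 33.626060485839844))
hole ((613.771484375, 33.878726959228516), 17.23225212097168) ((613.8375854492188, 33.9393196105957), (32.8978271484375, 33.720211029052734))
```

```bash
python3 -c "
from h import *
plan([0.48,0.20,0.25],-6.5,1)"
```

```text
t 3.75 pos [ 0.5601 -0.0946  0.2503] d [-0.0801  0.2946 -0.0003] turn [-0.1945  0.6318  0.1582] f [-0.5814  0.2467 -0.0003] op 0.09303185806438366 rows 10
-0.0285, -0.0001, -0.0110, -0.02, 0.06, 0.02, 1, 
-0.0285, -0.0001, -0.0110, -0.02, 0.06, 0.02, 1, 
-0.0285, -0.0001, -0.0110, -0.02, 0.06, 0.02, 1, 
-0.0285, -0.0000, -0.0111, -0.02, 0.06, 0.02, 1, 
-0.0284, -0.0000, -0.0111, -0.02, 0.06, 0.02, 1, 
----
-0.0284, -0.0000, -0.0111, -0.02, 0.06, 0.02, 1, 
-0.0284, -0.0000, -0.0112, -0.02, 0.06, 0.02, 1, 
-0.0284, -0.0000, -0.0112, -0.02, 0.06, 0.02, 1, 
-0.0284, 0.0000, -0.0112, -0.02, 0.06, 0.02, 1, 
-0.0284, 0.0000, -0.0113, -0.02, 0.06, 0.02, 1, 
----
```

Emit:
carry_out(motion=[-0.036, 0, -0.014, 0, 0.2, 0, 1, -0.036, 0, -0.014, 0, 0.2, 0, 1, -0.036, 0, -0.014, 0, 0, 0, 1, -0.036, 0, -0.014, 0, 0, 0, 1, -0.036, 0, -0.014, 0, 0, 0, 1])

```text
t: 4.25
tool_pos: [0.5094, 0.0922, 0.2496]
orientation: [-1.149, 1.292, -1.302]
force: [0.4, -0.1, 0.1]
opening: 0.0933
```

Emit:
carry_out(motion=[-0.036, 0, -0.014, 0, 0, 0, 1, -0.036, 0, -0.014, 0, 0, 0, 1, -0.03, 0, -0.011, 0, 0, 0, 1, 0, 0, 0, 0, 0, 0, 1, 0, 0, 0, 0, 0, 0, 1])

```text
t: 4.75
tool_pos: [0.4797, 0.2063, 0.2502]
orientation: [-1.149, 1.287, -1.298]
force: [0.0, -0.8, -0.6]
opening: 0.0926
```

```bash
cat > nuts.py <<'E'
from h import *
def nuts(im,m,c='wrist'):
    b,g,r=[im[...,i].astype(int) for i in range(3)]
    mat=((r>b*1.5)&(r>g*1.4)&(r<140)).astype(np.uint8)
    n,l,sta,ce=cv2.connectedComponentsWithStats(mat); k=1+np.argmax(sta[1:,4]); mk=(l==k).astype(np.uint8)
    cn,_=cv2.findContours(mk,cv2.RETR_CCOMP,cv2.CHAIN_APPROX_NONE)
    out=[]
    for q in cn:
        a=cv2.contourArea(q); x,y,w,h=cv2.boundingRect(q)
        # dark bores: search in bbox
        if a>300 and a<20000 and max(w,h)<120:
            sub=im[y:y+h,x:x+w].max(2); out.append((x+w/2,y+h/2,w,h))
            msk=np.zeros(im.shape[:2],np.uint8); cv2.fillPoly(msk,[q],1); dk=((im.max(2)<60)&(msk>0)).astype(np.uint8)
            nn,ll,ss,ee=cv2.connectedComponentsWithStats(dk)
            j=1+np.argmax(ss[1:,4]) if nn>1 else 0
            print("blob",x,y,w,h,"c->",onz(c,(x+w/2,y+h/2),0.012,m)[:2],"bore",ee[j],ss[j,2:5],onz(c,ee[j],0.024,m)[:2])
    return out
if __name__=="__main__":
    import sys
    im,m=shot(sys.argv[1]); nuts(im,m); s,p,_=st(); print(p,s["t"])
E
python3 nuts.py n1
```

```text
n1 drift [ 0.0002 -0.0003  0.    ]
blob 302 206 85 40 c-> [0.5077 0.1887] bore [319.5 239.5] [   640    480 307200] [0.4812 0.1806]
blob 237 187 36 36 c-> [0.4211 0.2204] bore [253.2821 205.9026] [ 16  16 195] [0.4214 0.2213]
blob 319 152 35 36 c-> [0.5054 0.2452] bore [336.2414 170.3202] [ 16  16 203] [0.5046 0.2458]
blob 322 57 92 87 c-> [0.5414 0.3057] bore [319.5 239.5] [   640    480 307200] [0.4812 0.1806]
blob 355 48 39 42 c-> [0.5496 0.3324] bore [374.9038  67.3077] [ 15  17 208] [0.5482 0.3319]
[0.4798 0.2061 0.2502] 4.8
```

View pics/n1.png

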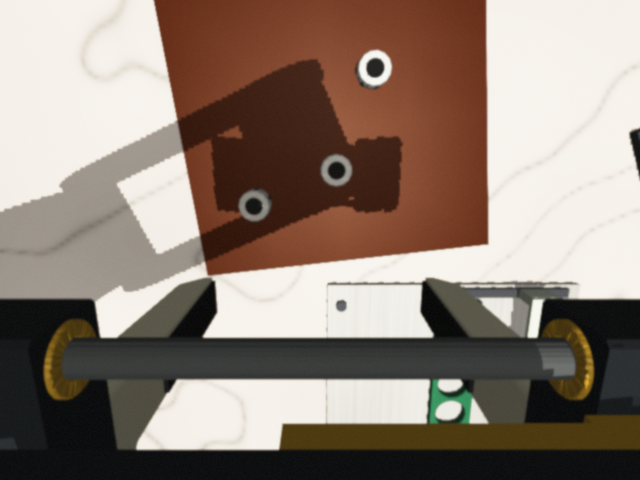

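```bash
python3 -c "
from h import *
plan([0.502,0.246,0.034],-6.5,1,n=10)"
```

```text
t 4.8 pos [0.4798 0.2061 0.2502] d [ 0.0222  0.0399 -0.2162] turn [-0.3806 -0.1137  0.0646] f [ 0.0756  0.3166 -0.0919] op 0.09302884280663612 rows 10
-0.0042, 0.0216, 0.0016, -0.04, -0.01, 0.01, 1, 
-0.0042, 0.0216, 0.0016, -0.04, -0.01, 0.01, 1, 
-0.0042, 0.0216, 0.0016, -0.04, -0.01, 0.01, 1, 
-0.0042, 0.0216, 0.0017, -0.04, -0.01, 0.01, 1, 
-0.0042, 0.0216, 0.0017, -0.04, -0.01, 0.01, 1, 
----
-0.0042, 0.0216, 0.0017, -0.04, -0.01, 0.01, 1, 
-0.0042, 0.0216, 0.0017, -0.04, -0.01, 0.01, 1, 
-0.0042, 0.0216, 0.0017, -0.04, -0.01, 0.01, 1, 
-0.0042, 0.0216, 0.0017, -0.04, -0.01, 0.01, 1, 
-0.0042, 0.0216, 0.0017, -0.04, -0.01, 0.01, 1, 
----
```

Emit:
carry_out(motion=[-0.01, 0.02, 0.004, -0.2, 0, 0, 1, -0.01, 0.025, 0.004, -0.2, 0, 0, 1, -0.01, 0.025, 0.004, 0, 0, 0, 1, -0.01, 0.025, 0.004, 0, 0, 0, 1, 0, 0.025, 0, 0, 0, 0, 1])

```text
t: 5.3
tool_pos: [0.5084, 0.2394, 0.1329]
orientation: [-1.138, 1.292, -1.304]
force: [0.0, 0.1, -1.1]
opening: 0.0927
```

Emit:
carry_out(motion=[0, 0.025, 0, 0, 0, 0, 1, 0, 0.025, 0, 0, 0, 0, 1, 0, 0.02, 0, 0, 0, 0, 1, 0, 0.01, 0, 0, 0, 0, 1, 0, 0, 0, 0, 0, 0, 1])

```text
t: 5.8
tool_pos: [0.5096, 0.2312, 0.0455]
orientation: [-1.141, 1.301, -1.311]
force: [0.1, -0.3, -0.5]
opening: 0.0931
```

```bash
python3 -c "
from h import *
plan([0.502,0.246,0.032],-6.5,1,n=5)"
```

```text
t 5.8 pos [0.5096 0.2312 0.0455] d [-0.0076  0.0148 -0.0135] turn [-0.3257 -1.1092  0.1047] f [ 0.1215 -0.2678 -0.4571] op 0.09306221533649947 rows 5
-0.0027, 0.0027, -0.0019, -0.07, -0.22, 0.02, 1, 
-0.0028, 0.0027, -0.0019, -0.07, -0.22, 0.02, 1, 
-0.0028, 0.0027, -0.0019, -0.07, -0.22, 0.02, 1, 
-0.0028, 0.0027, -0.0019, -0.07, -0.22, 0.02, 1, 
-0.0028, 0.0027, -0.0019, -0.07, -0.22, 0.02, 1, 
----
```

Emit:
carry_out(motion=[-0.004, 0.003, -0.003, -0.1, -0.3, 0, 1, -0.004, 0.003, -0.003, -0.1, -0.3, 0, 1, -0.004, 0.003, -0.002, 0, -0.3, 0, 1, -0.003, 0.003, -0.001, 0, 0, 0, 1, 0, 0.002, 0, 0, 0, 0, 1])

```text
t: 6.3
tool_pos: [0.5055, 0.2489, 0.0352]
orientation: [-1.145, 1.289, -1.298]
force: [0.1, 0.6, -0.4]
opening: 0.093
```

```bash
python3 -c "
from h import *
plan([0.502,0.246,0.032],-6.5,1,n=5)"
```

```text
t 6.3 pos [0.5055 0.2489 0.0352] d [-0.0035 -0.0029 -0.0032] turn [-0.4608 -0.1984 -0.0799] f [ 0.0708  0.6335 -0.4075] op 0.09304055717731494 rows 5
0.0007, 0.0006, -0.0006, -0.09, -0.04, -0.02, 1, 
0.0007, 0.0006, -0.0006, -0.09, -0.04, -0.02, 1, 
0.0007, 0.0006, -0.0006, -0.09, -0.04, -0.02, 1, 
0.0007, 0.0006, -0.0006, -0.09, -0.04, -0.02, 1, 
0.0007, 0.0006, -0.0006, -0.09, -0.04, -0.02, 1, 
----
```

Emit:
carry_out(motion=[0.001, 0.001, -0.001, -0.1, 0, 0, -1, 0.001, 0.001, -0.001, -0.1, 0, 0, -1, 0, 0.001, 0, 0, 0, 0, -1, 0, 0, 0, 0, 0, 0, -1, 0, 0, 0, 0, 0, 0, -1], squeeze=5)

```text
t: 6.8
tool_pos: [0.5032, 0.2473, 0.0321]
orientation: [-1.148, 1.291, -1.296]
force: [0.1, -0.2, 0.5]
opening: 0.0572
```

Emit:
carry_out(motion=[0, 0, 0, 0, 0, 0, -1, 0, 0, 0, 0, 0, 0, -1, 0, 0, 0, 0, 0, 0, -1, 0, 0, 0, 0, 0, 0, -1, 0, 0, 0, 0, 0, 0, -1], squeeze=5)

```text
t: 7.3
tool_pos: [0.5033, 0.2472, 0.0322]
orientation: [-1.147, 1.291, -1.296]
force: [0.2, -0.3, -0.1]
opening: 0.0298
```

```bash
python3 -c "
from h import *
plan([0.502,0.246,0.032],-6.5,1,n=5)
for c in ('side','top'):
    im,m=shot('g1'+c,c)
from nuts import nuts
im=cv2.imread('pics/g1side.png'); cv2.imwrite('pics/g1s.png',cv2.resize(im[250:400,150:350],None,fx=4,fy=4,interpolation=cv2.INTER_CUBIC))
"
```

```text
t 7.3 pos [0.5033 0.2472 0.0322] d [-0.0013 -0.0012 -0.0002] turn [-0.2769 -0.179  -0.0881] f [ 0.1961 -0.2986 -0.0671] op 0.029769304651379107 rows 5
0.0003, 0.0000, -0.0002, -0.06, -0.04, -0.02, 1, 
0.0003, 0.0000, -0.0002, -0.06, -0.04, -0.02, 1, 
0.0003, 0.0000, -0.0002, -0.06, -0.04, -0.02, 1, 
0.0003, 0.0000, -0.0002, -0.06, -0.04, -0.02, 1, 
0.0003, 0.0000, -0.0002, -0.06, -0.04, -0.02, 1, 
----
g1side drift [0. 0. 0.]
g1top drift [0. 0. 0.]
```

View pics/g1s.png

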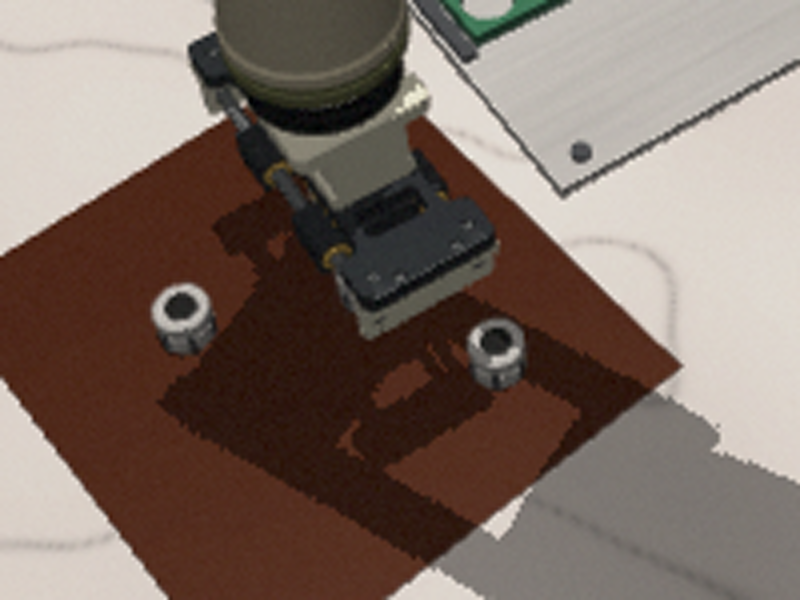

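Emit:
carry_out(motion=[0, 0, 0, 0, 0, 0, 0.3, 0, 0, 0, 0, 0, 0, 0.3, 0, 0, 0, 0, 0, 0, 0.3, 0, 0, 0, 0, -5, 0, 0.3, 0, 0, 0, 0, -8, 0, 0.3])

```text
t: 7.9
tool_pos: [0.5035, 0.2472, 0.0324]
orientation: [-1.257, 1.121, -1.126]
force: [1.3, -0.5, 0.7]
opening: 0.06
```

Emit:
carry_out(motion=[0, 0, 0, 0, -8.5, 0, 0.3, 0, 0, 0, 0, -8.5, 0, 0.3, 0, 0, 0, 0, -8.5, 0, 0.3, 0, 0, 0, 0, -8.5, 0, 0.3, 0, 0, 0, 0, -8.5, 0, 0.3])

```text
t: 8.4
tool_pos: [0.5035, 0.2473, 0.0324]
orientation: [-1.497, 0.547, -0.554]
force: [-0.5, -0.8, 0.3]
opening: 0.0606
```

Emit:
carry_out(motion=[0, 0, 0, 0, -8.5, 0, 0.3, 0, 0, 0, 0, -8.5, 0, 0.3, 0, 0, 0, 0, -8.5, 0, 0.3, 0, 0, 0, 0, -8.5, 0, 0.3, 0, 0, 0, 0, 0, 0, 0.3])

```text
t: 8.9
tool_pos: [0.5035, 0.2473, 0.0324]
orientation: [-1.568, 0.075, -0.084]
force: [-1.0, 0.1, -0.4]
opening: 0.0606
```

```bash
python3 -c "
from h import *
plan([0.5033,0.2472,0.032],83.5,0.3,n=5)"
```

```text
t 8.9 pos [0.5035 0.2473 0.0324] d [-0.0002 -0.0001 -0.0004] turn [-0.0954  0.7079  0.3007] f [-1.0054  0.1281 -0.4346] op 0.0605638744955381 rows 5
-0.0000, 0.0001, -0.0000, -0.02, 0.14, 0.06, 0.3, 
-0.0000, 0.0001, -0.0000, -0.02, 0.14, 0.06, 0.3, 
-0.0000, 0.0001, -0.0000, -0.02, 0.14, 0.06, 0.3, 
-0.0000, 0.0001, -0.0000, -0.02, 0.14, 0.06, 0.3, 
-0.0000, 0.0001, -0.0000, -0.02, 0.14, 0.06, 0.3, 
----
```

Emit:
carry_out(motion=[0, 0, 0, 0, 0.3, 0, -1, 0, 0, 0, 0, 0, 0, -1, 0, 0, 0, 0, 0, 0, -1, 0, 0, 0, 0, 0, 0, -1, 0, 0, 0, 0, 0, 0, -1])

```text
t: 9.4
tool_pos: [0.5035, 0.2473, 0.0324]
orientation: [-1.567, 0.09, -0.098]
force: [0.8, -0.5, -0.4]
opening: 0.0297
```

Emit:
carry_out(motion=[0, 0, 0, 0, 0, 0, -1, 0, 0, 0, 0, 0, 0, 0.3, 0, 0, 0, 0, 0, 0, 0.3, 0, 0, 0, 0, 0, 0, 0.3, 0, -0.01, 0, 0, 0, 0, 0.5])

```text
t: 9.9
tool_pos: [0.5023, 0.2468, 0.0413]
orientation: [-1.568, 0.093, -0.097]
force: [0.2, -0.6, -0.1]
opening: 0.0571
```

```bash
python3 -c "
from h import *
plan([0.502,0.18,0.25],-6.5,1,n=5)"
```

```text
t 9.9 pos [0.5023 0.2468 0.0413] d [-0.0003 -0.0668  0.2087] turn [-0.146  89.5923  0.0999] f [ 0.1913 -0.5951 -0.0527] op 0.057073375835021894 rows 15
0.0006, -0.0139, -0.0044, -0.01, 5.97, 0.01, 1, 
0.0010, -0.0139, -0.0043, -0.01, 5.97, 0.01, 1, 
0.0015, -0.0139, -0.0042, -0.01, 5.97, 0.01, 1, 
0.0019, -0.0139, -0.0040, -0.01, 5.97, 0.01, 1, 
0.0023, -0.0139, -0.0038, -0.01, 5.97, 0.01, 1, 
----
0.0027, -0.0139, -0.0036, -0.01, 5.97, 0.01, 1, 
0.0030, -0.0139, -0.0033, -0.01, 5.97, 0.01, 1, 
0.0034, -0.0139, -0.0029, -0.01, 5.97, 0.01, 1, 
0.0036, -0.0139, -0.0026, -0.01, 5.97, 0.01, 1, 
0.0039, -0.0139, -0.0022, -0.01, 5.97, 0.01, 1, 
----
0.0041, -0.0139, -0.0018, -0.01, 5.97, 0.01, 1, 
0.0043, -0.0139, -0.0013, -0.01, 5.97, 0.01, 1, 
0.0044, -0.0139, -0.0009, -0.01, 5.97, 0.01, 1, 
0.0044, -0.0139, -0.0004, -0.01, 5.97, 0.01, 1, 
0.0045, -0.0139, 0.0000, -0.01, 5.97, 0.01, 1, 
----
```

Emit:
carry_out(motion=[0, -0.03, 0, 0, 6, 0, 1, 0.001, -0.03, -0.004, 0, 8.5, 0, 1, 0.002, -0.03, -0.008, 0, 8.5, 0, 1, 0.003, -0.03, -0.008, 0, 8.5, 0, 1, 0.005, -0.03, -0.007, 0, 8.5, 0, 1])

```text
t: 10.4
tool_pos: [0.4958, 0.2165, 0.1954]
orientation: [-1.475, 0.651, -0.647]
force: [0.7, -0.7, -1.1]
opening: 0.0925
```

Emit:
carry_out(motion=[0.006, -0.03, -0.006, 0, 8.5, 0, 1, 0.007, -0.02, -0.006, 0, 8.5, 0, 1, 0.008, -0.01, -0.004, 0, 8.5, 0, 1, 0.008, 0, -0.003, 0, 8.5, 0, 1, 0.008, 0, -0.002, 0, 8.5, 0, 1])

```text
t: 10.9
tool_pos: [0.4951, 0.1724, 0.2704]
orientation: [-1.195, 1.209, -1.22]
force: [-0.4, -0.4, -0.1]
opening: 0.0933
```

Emit:
carry_out(motion=[0.008, 0, 0, 0, 6, 0, 1, 0.008, 0, 0, 0, 0, 0, 1, 0, 0, 0, 0, 0, 0, 1, 0, 0, 0, 0, 0, 0, 1, 0, 0, 0, 0, 0, 0, 1])

```text
t: 11.4
tool_pos: [0.4941, 0.1551, 0.2741]
orientation: [-1.139, 1.285, -1.298]
force: [0.5, -0.8, -0.2]
opening: 0.093
```

```bash
python3 nuts.py n2; python3 -c "
from h import *
plan([0.502,0.18,0.25],-6.5,1,n=5)"
```

```text
n2 drift [ 0.      0.0001 -0.    ]
blob 217 138 36 34 c-> [0.4213 0.2208] bore [232.6087 154.7295] [ 16  16 207] [0.4214 0.2214]
blob 296 100 35 37 c-> [0.5055 0.2471] bore [313.1106 117.899 ] [ 16  17 208] [0.5051 0.247 ]
[0.4941 0.1552 0.274 ] 11.45
t 11.45 pos [0.4941 0.1552 0.274 ] d [ 0.0079  0.0248 -0.024 ] turn [-0.8307 -0.1364 -0.2627] f [ 0.223  -0.5097 -0.9507] op 0.09254519391912004 rows 5
-0.0051, 0.0048, 0.0009, -0.17, -0.03, -0.05, 1, 
-0.0051, 0.0048, 0.0009, -0.17, -0.03, -0.05, 1, 
-0.0051, 0.0048, 0.0010, -0.17, -0.03, -0.05, 1, 
-0.0051, 0.0048, 0.0010, -0.17, -0.03, -0.05, 1, 
-0.0051, 0.0048, 0.0010, -0.17, -0.03, -0.05, 1, 
----
```

```bash
python3 -c "
from h import *
plan([0.5034,0.2472,0.12],-6.5,0.3,n=5)"
```

```text
t 11.45 pos [0.4941 0.1552 0.274 ] d [ 0.0093  0.092  -0.154 ] turn [-0.8307 -0.1364 -0.2627] f [ 0.223  -0.5097 -0.9507] op 0.09254519391912004 rows 5
-0.0183, 0.0309, -0.0007, -0.17, -0.03, -0.05, 0.3, 
-0.0184, 0.0309, -0.0006, -0.17, -0.03, -0.05, 0.3, 
-0.0184, 0.0309, -0.0005, -0.17, -0.03, -0.05, 0.3, 
-0.0184, 0.0308, -0.0004, -0.17, -0.03, -0.05, 0.3, 
-0.0185, 0.0308, -0.0003, -0.17, -0.03, -0.05, 0.3, 
----
```

Emit:
carry_out(motion=[-0.018, 0.031, -0.001, -0.3, 0, -0.1, 0.3, -0.018, 0.031, -0.001, -0.3, 0, -0.1, 0.3, -0.018, 0.031, -0.001, -0.2, 0, 0, 0.3, -0.018, 0.031, 0, 0, 0, 0, 0.3, -0.018, 0.031, 0, 0, 0, 0, 0.3])

```text
t: 11.95
tool_pos: [0.5074, 0.249, 0.1212]
orientation: [-1.141, 1.284, -1.294]
force: [0.4, 0.0, 0.2]
opening: 0.0618
```

```bash
python3 -c "
from h import *
plan([0.5034,0.2472,0.10],-6.5,0.3,n=5)"
```

```text
t 11.95 pos [0.5074 0.249  0.1212] d [-0.004  -0.0018 -0.0212] turn [-0.6955  0.0556 -0.3058] f [0.4002 0.0313 0.2246] op 0.061753058435528925 rows 5
0.0005, 0.0042, -0.0008, -0.14, 0.01, -0.06, 0.3, 
0.0005, 0.0042, -0.0008, -0.14, 0.01, -0.06, 0.3, 
0.0005, 0.0042, -0.0008, -0.14, 0.01, -0.06, 0.3, 
0.0005, 0.0042, -0.0008, -0.14, 0.01, -0.06, 0.3, 
0.0005, 0.0042, -0.0008, -0.14, 0.01, -0.06, 0.3, 
----
```

Emit:
carry_out(motion=[0.001, 0.02, -0.001, -0.4, 0, -0.3, 0.3, 0.001, 0.02, -0.001, -0.4, 0, 0, 0.3, 0, 0.02, -0.001, 0, 0, 0, 0.3, 0, 0.01, 0, 0, 0, 0, 0.3, 0, 0.005, 0, 0, 0, 0, 0.3])

```text
t: 12.45
tool_pos: [0.4993, 0.2505, 0.0366]
orientation: [-1.17, 1.292, -1.281]
force: [0.0, 0.8, 0.4]
opening: 0.0604
```

```bash
python3 -c "
from h import *
plan([0.5034,0.2472,0.032],-6.5,0.3,n=5)"
```

```text
t 12.45 pos [0.4993 0.2505 0.0366] d [ 0.0041 -0.0033 -0.0046] turn [0.6602 0.6122 0.2195] f [0.0128 0.8057 0.3922] op 0.060399138783234545 rows 5
0.0006, 0.0009, 0.0009, 0.13, 0.12, 0.04, 0.3, 
0.0006, 0.0009, 0.0009, 0.13, 0.12, 0.04, 0.3, 
0.0006, 0.0009, 0.0009, 0.13, 0.12, 0.04, 0.3, 
0.0006, 0.0009, 0.0009, 0.13, 0.12, 0.04, 0.3, 
0.0006, 0.0009, 0.0009, 0.13, 0.12, 0.04, 0.3, 
----
```

Emit:
carry_out(motion=[0.0015, 0.002, 0.002, 0.3, 0.3, 0.1, 0.3, 0.0015, 0.002, 0.002, 0.3, 0.3, 0.1, 0.3, 0, 0.0005, 0, 0, 0, 0, 0.3, 0, 0, 0, 0, 0, 0, 0.3, 0, 0, 0, 0, 0, 0, 0.3])

```text
t: 12.95
tool_pos: [0.5053, 0.2474, 0.0347]
orientation: [-1.149, 1.29, -1.293]
force: [-0.6, 0.2, 0.1]
opening: 0.0607
```

```bash
python3 -c "
from h import *
plan([0.5034,0.2472,0.032],-6.5,0.3,n=5)"
```

```text
t 12.95 pos [0.5053 0.2474 0.0347] d [-0.0019 -0.0002 -0.0027] turn [-0.2099 -0.021  -0.1081] f [-0.588   0.1873  0.0567] op 0.06072334372017411 rows 5
0.0001, 0.0005, -0.0004, -0.04, -0.00, -0.02, 0.3, 
0.0001, 0.0005, -0.0004, -0.04, -0.00, -0.02, 0.3, 
0.0001, 0.0005, -0.0004, -0.04, -0.00, -0.02, 0.3, 
0.0001, 0.0005, -0.0004, -0.04, -0.00, -0.02, 0.3, 
0.0001, 0.0005, -0.0004, -0.04, -0.00, -0.02, 0.3, 
----
```

Emit:
carry_out(motion=[0, 0.0015, -0.001, 0, 0, 0, 0.3, 0, 0.001, -0.001, 0, 0, 0, -1, 0, 0, 0, 0, 0, 0, -1, 0, 0, 0, 0, 0, 0, -1, 0, 0, 0, 0, 0, 0, -1], squeeze=20)

```text
t: 13.45
tool_pos: [0.5039, 0.248, 0.0331]
orientation: [-1.147, 1.29, -1.293]
force: [-0.1, 0.8, -0.1]
opening: 0.0328
```

```bash
python3 -c "
from h import *
plan([0.5034,0.2472,0.12],-6.5,-1,n=5)"
```

```text
t 13.45 pos [0.5039 0.248  0.0331] d [-0.0005 -0.0008  0.0869] turn [-0.2993 -0.014  -0.1575] f [-0.0566  0.7896 -0.1113] op 0.032752161184320894 rows 5
0.0001, -0.0174, 0.0000, -0.06, -0.00, -0.03, -1, 
0.0001, -0.0174, 0.0000, -0.06, -0.00, -0.03, -1, 
0.0001, -0.0174, -0.0000, -0.06, -0.00, -0.03, -1, 
0.0001, -0.0174, -0.0000, -0.06, -0.00, -0.03, -1, 
0.0002, -0.0174, -0.0001, -0.06, -0.00, -0.03, -1, 
----
```

Emit:
carry_out(motion=[0, 0, 0, 0, 0, 0, -1, 0, 0, 0, 0, 0, 0, -1, 0, -0.02, 0, 0, 0, 0, -1, 0, -0.03, 0, 0, 0, 0, -1, 0, -0.03, 0, 0, 0, 0, -1])

```text
t: 13.95
tool_pos: [0.4988, 0.246, 0.1086]
orientation: [-1.16, 1.296, -1.292]
force: [0.2, -0.4, -0.5]
opening: 0.029
```

```bash
python3 -c "
from h import *
plan([0.6162,0.0722,0.11],-6.5,-1,n=5)"
```

```text
t 13.95 pos [0.4988 0.246  0.1086] d [ 0.1174 -0.1738  0.0014] turn [ 0.339  -0.0173  0.1763] f [ 0.228  -0.4042 -0.4616] op 0.02901655512101656 rows 5
0.0319, -0.0003, 0.0273, 0.07, -0.00, 0.04, -1, 
0.0319, -0.0003, 0.0273, 0.07, -0.00, 0.04, -1, 
0.0319, -0.0003, 0.0273, 0.07, -0.00, 0.04, -1, 
0.0319, -0.0003, 0.0273, 0.07, -0.00, 0.04, -1, 
0.0319, -0.0003, 0.0273, 0.07, -0.00, 0.04, -1, 
----
```

Emit:
carry_out(motion=[0.032, 0, 0.028, 0, 0, 0, -1, 0.032, 0, 0.028, 0, 0, 0, -1, 0.032, 0, 0.028, 0, 0, 0, -1, 0.032, 0, 0.028, 0, 0, 0, -1, 0.025, 0, 0.02, 0, 0, 0, -1])

```text
t: 14.45
tool_pos: [0.618, 0.0795, 0.1151]
orientation: [-1.154, 1.285, -1.286]
force: [-0.4, 0.8, -0.2]
opening: 0.0293
```

```bash
python3 -c "
from h import *
plan([0.6162,0.0722,0.07],-6.5,-1,n=5)"
```

```text
t 14.45 pos [0.618  0.0795 0.1151] d [-0.0018 -0.0073 -0.0451] turn [-0.1582  0.4891 -0.1151] f [-0.431   0.7876 -0.2428] op 0.029349799867109318 rows 5
0.0015, 0.0090, -0.0002, -0.03, 0.10, -0.02, -1, 
0.0015, 0.0090, -0.0002, -0.03, 0.10, -0.02, -1, 
0.0015, 0.0090, -0.0002, -0.03, 0.10, -0.02, -1, 
0.0015, 0.0090, -0.0002, -0.03, 0.10, -0.02, -1, 
0.0015, 0.0090, -0.0002, -0.03, 0.10, -0.02, -1, 
----
```

Emit:
carry_out(motion=[0.002, 0.012, 0, 0, 0.2, 0, -1, 0.002, 0.012, 0, 0, 0.2, 0, -1, 0.002, 0.012, 0, 0, 0, 0, -1, 0.001, 0.005, 0, 0, 0, 0, -1, 0, 0, 0, 0, 0, 0, -1])

```text
t: 14.95
tool_pos: [0.6167, 0.07, 0.0693]
orientation: [-1.151, 1.295, -1.293]
force: [-0.1, -0.7, -1.4]
opening: 0.0294
```

```bash
python3 -c "
from h import *
plan([0.6162,0.0722,0.055],-6.5,-1,n=5)"
```

```text
t 14.95 pos [0.6167 0.07   0.0693] d [-0.0005  0.0022 -0.0143] turn [ 0.0045 -0.1259 -0.0779] f [-0.0526 -0.6926 -1.4029] op 0.02935300283917602 rows 5
-0.0004, 0.0029, -0.0002, 0.00, -0.03, -0.02, -1, 
-0.0004, 0.0029, -0.0002, 0.00, -0.03, -0.02, -1, 
-0.0004, 0.0029, -0.0002, 0.00, -0.03, -0.02, -1, 
-0.0004, 0.0029, -0.0002, 0.00, -0.03, -0.02, -1, 
-0.0004, 0.0029, -0.0002, 0.00, -0.03, -0.02, -1, 
----
```

Emit:
carry_out(motion=[-0.001, 0.005, 0, 0, 0, 0, -1, -0.001, 0.005, 0, 0, 0, 0, -1, 0, 0.003, 0, 0, 0, 0, -1, 0, 0, 0, 0, 0, 0, -1, 0, 0, 0, 0, 0, 0, -1])

```text
t: 15.45
tool_pos: [0.6166, 0.0747, 0.0558]
orientation: [-1.152, 1.292, -1.29]
force: [0.1, 0.4, -1.8]
opening: 0.0292
```

```bash
python3 -c "
from h import *
plan([0.6162,0.0722,0.041],-6.5,-1,n=5)
im,m=shot('p1side','side'); cv2.imwrite('pics/p1s.png',cv2.resize(im[150:300,200:400],None,fx=4,fy=4,interpolation=cv2.INTER_CUBIC))"
```

```text
t 15.45 pos [0.6166 0.0747 0.0558] d [-0.0004 -0.0025 -0.0148] turn [-0.0273  0.0669 -0.1007] f [ 0.1396  0.4445 -1.8379] op 0.02921454020290169 rows 5
0.0005, 0.0030, -0.0000, -0.01, 0.01, -0.02, -1, 
0.0005, 0.0030, -0.0000, -0.01, 0.01, -0.02, -1, 
0.0005, 0.0030, -0.0000, -0.01, 0.01, -0.02, -1, 
0.0005, 0.0030, -0.0000, -0.01, 0.01, -0.02, -1, 
0.0005, 0.0030, -0.0000, -0.01, 0.01, -0.02, -1, 
----
p1side drift [0. 0. 0.]
```

View pics/p1s.png

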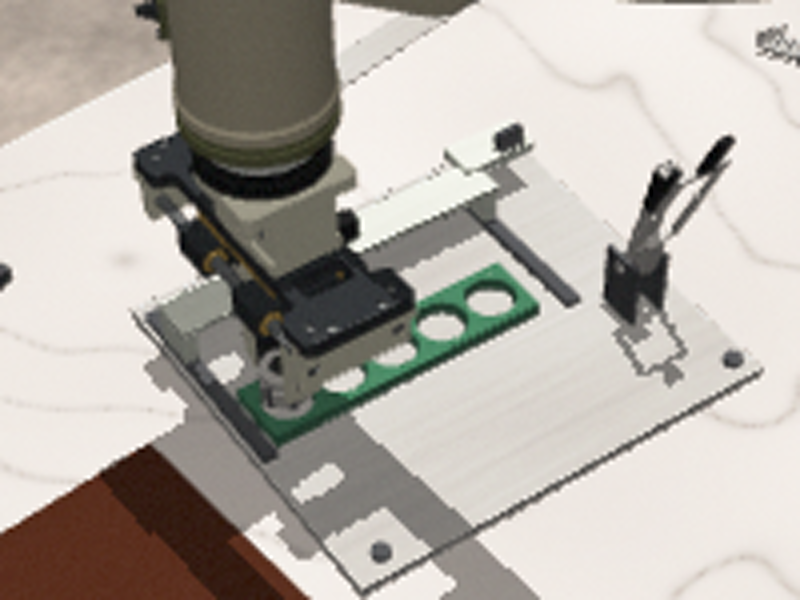

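Emit:
carry_out(motion=[0.001, 0, 0, 0, 0, 0, -1, 0.001, 0, 0, 0, 0, 0, -1, 0, 0, 0, 0, 0, 0, -1, 0, 0, 0, 0, 0, 0, -1, 0, 0, 0, 0, 0, 0, -1])

```text
t: 16.0
tool_pos: [0.6171, 0.0722, 0.0569]
orientation: [-1.151, 1.291, -1.291]
force: [0.2, -0.2, -0.8]
opening: 0.0292
```

```bash
python3 -c "
from h import *
plan([0.6162,0.0722,0.041],-6.5,-1,n=5)"
```

```text
t 16.0 pos [0.6171 0.0722 0.0569] d [-0.0009 -0.     -0.0159] turn [-0.1283  0.0363 -0.115 ] f [ 0.1735 -0.2289 -0.8258] op 0.02921716300499719 rows 5
0.0000, 0.0032, -0.0002, -0.03, 0.01, -0.02, -1, 
0.0000, 0.0032, -0.0002, -0.03, 0.01, -0.02, -1, 
0.0000, 0.0032, -0.0002, -0.03, 0.01, -0.02, -1, 
0.0000, 0.0032, -0.0002, -0.03, 0.01, -0.02, -1, 
0.0000, 0.0032, -0.0002, -0.03, 0.01, -0.02, -1, 
----
```

Now lower slowly.

Emit:
carry_out(motion=[0, 0.003, -0.0005, 0, 0, 0, -1, 0, 0.003, -0.0003, 0, 0, 0, -1, 0, 0.002, 0, 0, 0, 0, -1, 0, 0, 0, 0, 0, 0, -1, 0, 0, 0, 0, 0, 0, -1])

```text
t: 16.5
tool_pos: [0.6164, 0.0726, 0.0483]
orientation: [-1.15, 1.291, -1.291]
force: [0.3, 0.4, -1.3]
opening: 0.0289
```

```bash
python3 -c "
from h import *
plan([0.6162,0.0722,0.041],-6.5,-1,n=5)"
```

```text
t 16.5 pos [0.6164 0.0726 0.0483] d [-0.0002 -0.0004 -0.0073] turn [-0.1346  0.0399 -0.1411] f [ 0.2832  0.3676 -1.3264] op 0.02888720601901743 rows 5
0.0001, 0.0015, -0.0000, -0.03, 0.01, -0.03, -1, 
0.0001, 0.0015, -0.0000, -0.03, 0.01, -0.03, -1, 
0.0001, 0.0015, -0.0000, -0.03, 0.01, -0.03, -1, 
0.0001, 0.0015, -0.0000, -0.03, 0.01, -0.03, -1, 
0.0001, 0.0015, -0.0000, -0.03, 0.01, -0.03, -1, 
----
```

Emit:
carry_out(motion=[0, 0.002, 0, 0, 0, 0, -1, 0, 0.002, 0, 0, 0, 0, -1, 0, 0.002, 0, 0, 0, 0, -1, 0, 0, 0, 0, 0, 0, -1, 0, 0, 0, 0, 0, 0, -1])

```text
t: 17.0
tool_pos: [0.6161, 0.0727, 0.0414]
orientation: [-1.151, 1.291, -1.291]
force: [1.0, 1.1, -0.7]
opening: 0.0289
```

```bash
python3 -c "
from h import *
plan([0.6162,0.0722,0.041],-6.5,-1,n=5)"
```

```text
t 17.0 pos [0.6161 0.0727 0.0414] d [ 0.0001 -0.0005 -0.0004] turn [-0.0981  0.0458 -0.1335] f [ 0.9984  1.086  -0.712 ] op 0.02890930642306261 rows 5
0.0001, 0.0001, 0.0000, -0.02, 0.01, -0.03, -1, 
0.0001, 0.0001, 0.0000, -0.02, 0.01, -0.03, -1, 
0.0001, 0.0001, 0.0000, -0.02, 0.01, -0.03, -1, 
0.0001, 0.0001, 0.0000, -0.02, 0.01, -0.03, -1, 
0.0001, 0.0001, 0.0000, -0.02, 0.01, -0.03, -1, 
----
```

Emit:
carry_out(motion=[0, 0, 0, 0, 0, 0, 0.2, 0, 0, 0, 0, 0, 0, 0.2, 0, 0, 0, 0, 0, 0, 0.2, 0, -0.02, 0, 0, 0, 0, 0.3, 0, -0.04, 0, 0, 0, 0, 0.3])

```text
t: 17.5
tool_pos: [0.6115, 0.072, 0.096]
orientation: [-1.16, 1.299, -1.287]
force: [0.4, 0.1, -0.9]
opening: 0.0597
```

```bash
python3 -c "
from h import *
plan([0.45,0.16,0.24],-6.5,0.3,n=5)"
```

```text
t 17.5 pos [0.6115 0.072  0.096 ] d [-0.1615  0.088   0.144 ] turn [ 0.5349  0.0334 -0.0138] f [ 0.372   0.1088 -0.8857] op 0.059668847823989964 rows 10
-0.0069, -0.0142, -0.0172, 0.05, 0.00, -0.00, 0.3, 
-0.0069, -0.0143, -0.0172, 0.05, 0.00, -0.00, 0.3, 
-0.0069, -0.0143, -0.0171, 0.05, 0.00, -0.00, 0.3, 
-0.0069, -0.0143, -0.0171, 0.05, 0.00, -0.00, 0.3, 
-0.0069, -0.0143, -0.0171, 0.05, 0.00, -0.00, 0.3, 
----
-0.0069, -0.0143, -0.0171, 0.05, 0.00, -0.00, 0.3, 
-0.0069, -0.0143, -0.0171, 0.05, 0.00, -0.00, 0.3, 
-0.0069, -0.0143, -0.0171, 0.05, 0.00, -0.00, 0.3, 
-0.0069, -0.0144, -0.0171, 0.05, 0.00, -0.00, 0.3, 
-0.0069, -0.0144, -0.0171, 0.05, 0.00, -0.00, 0.3, 
----
```

Emit:
carry_out(motion=[-0.014, -0.028, -0.034, 0, 0, 0, 0.3, -0.014, -0.028, -0.034, 0, 0, 0, 0.3, -0.014, -0.028, -0.034, 0, 0, 0, 0.3, -0.014, -0.028, -0.034, 0, 0, 0, 0.3, -0.01, -0.02, -0.03, 0, 0, 0, 0.3])

```text
t: 18.0
tool_pos: [0.4541, 0.1565, 0.2374]
orientation: [-1.151, 1.298, -1.293]
force: [0.1, 0.4, 0.1]
opening: 0.06
```

Emit:
carry_out(motion=[0, 0, 0, 0, 0, 0, 0.3, 0, 0, 0, 0, 0, 0, 0.3, 0, 0, 0, 0, 0, 0, 0.3, 0, 0, 0, 0, 0, 0, 0.3, 0, 0, 0, 0, 0, 0, 0.3])

```text
t: 18.5
tool_pos: [0.4543, 0.1574, 0.2402]
orientation: [-1.147, 1.293, -1.293]
force: [0.1, 0.4, -0.2]
opening: 0.0607
```

```bash
python3 nuts.py n3; python3 -c "
from h import *
plan([0.4194,0.2212,0.08],-6.5,0.3,n=5)"
```

```text
n3 drift [-0.     -0.     -0.0002]
blob 254 134 38 38 c-> [0.4213 0.2208] bore [271.8553 152.6711] [ 17  18 228] [0.4216 0.2213]
blob 331 63 82 89 c-> [0.5173 0.2506] bore [319.5 239.5] [   640    480 307200] [0.4554 0.1353]
[0.4542 0.1573 0.24  ] 18.55
t 18.55 pos [0.4542 0.1573 0.24  ] d [-0.0348  0.0639 -0.16  ] turn [-0.1683 -0.1489 -0.1827] f [ 0.3566 -0.9895 -0.1548] op 0.060813428481745084 rows 5
-0.0118, 0.0320, -0.0085, -0.03, -0.03, -0.04, 0.3, 
-0.0118, 0.0320, -0.0085, -0.03, -0.03, -0.04, 0.3, 
-0.0118, 0.0320, -0.0084, -0.03, -0.03, -0.04, 0.3, 
-0.0119, 0.0320, -0.0084, -0.03, -0.03, -0.04, 0.3, 
-0.0119, 0.0320, -0.0084, -0.03, -0.03, -0.04, 0.3, 
----
```

View pics/n3.png

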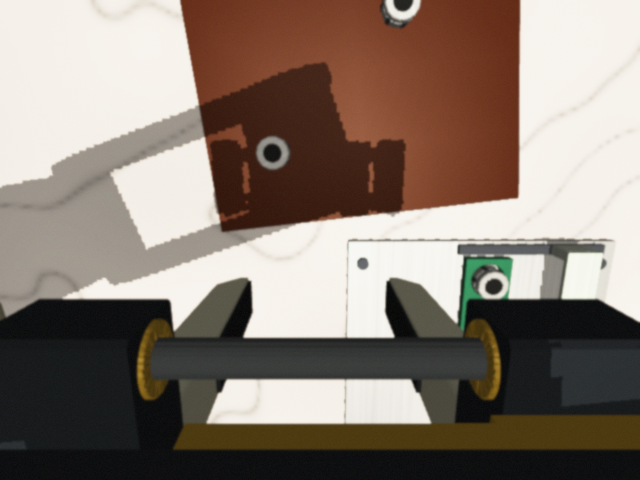

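Emit:
carry_out(motion=[-0.012, 0.032, -0.009, 0, 0, 0, 0.3, -0.012, 0.032, -0.009, 0, 0, 0, 0.3, -0.012, 0.032, -0.009, 0, 0, 0, 0.3, -0.012, 0.032, -0.008, 0, 0, 0, 0.3, -0.012, 0.032, -0.006, 0, 0, 0, 0.3])

```text
t: 19.05
tool_pos: [0.4257, 0.2219, 0.0777]
orientation: [-1.138, 1.294, -1.301]
force: [-0.5, 0.3, 0.6]
opening: 0.0603
```

```bash
python3 -c "
from h import *
plan([0.4195,0.2211,0.034],-6.5,0.3,n=5)"
```

```text
t 19.05 pos [0.4257 0.2219 0.0777] d [-0.0062 -0.0008 -0.0437] turn [-0.5546 -0.5369 -0.2767] f [-0.5309  0.2591  0.623 ] op 0.06025591222659217 rows 5
0.0003, 0.0087, -0.0013, -0.11, -0.11, -0.06, 0.3, 
0.0003, 0.0087, -0.0013, -0.11, -0.11, -0.06, 0.3, 
0.0003, 0.0087, -0.0013, -0.11, -0.11, -0.06, 0.3, 
0.0003, 0.0087, -0.0012, -0.11, -0.11, -0.06, 0.3, 
0.0003, 0.0087, -0.0012, -0.11, -0.11, -0.06, 0.3, 
----
```

Emit:
carry_out(motion=[0, 0.012, -0.001, 0, -0.2, 0, 0.3, 0, 0.012, -0.001, 0, -0.2, 0, 0.3, 0, 0.01, 0, 0, 0, 0, 0.3, 0, 0.003, 0, 0, 0, 0, 0.3, 0, 0, 0, 0, 0, 0, 0.3])

```text
t: 19.55
tool_pos: [0.4218, 0.22, 0.0347]
orientation: [-1.151, 1.292, -1.295]
force: [0.5, -0.4, 0.4]
opening: 0.0605
```

```bash
python3 -c "
from h import *
plan([0.4195,0.2211,0.0325],-6.5,0.3,n=5)"
```

```text
t 19.55 pos [0.4218 0.22   0.0347] d [-0.0023  0.0011 -0.0022] turn [-0.1341 -0.1098 -0.0205] f [ 0.5338 -0.4038  0.4296] op 0.06051291656099566 rows 5
-0.0002, 0.0004, -0.0005, -0.03, -0.02, -0.00, 0.3, 
-0.0002, 0.0004, -0.0005, -0.03, -0.02, -0.00, 0.3, 
-0.0002, 0.0004, -0.0005, -0.03, -0.02, -0.00, 0.3, 
-0.0002, 0.0004, -0.0005, -0.03, -0.02, -0.00, 0.3, 
-0.0002, 0.0004, -0.0005, -0.03, -0.02, -0.00, 0.3, 
----
```

Emit:
carry_out(motion=[-0.001, 0.001, -0.001, 0, 0, 0, 0.3, -0.0005, 0.001, -0.001, 0, 0, 0, 0.1, 0, 0, 0, 0, 0, 0, -1, 0, 0, 0, 0, 0, 0, -1, 0, 0, 0, 0, 0, 0, -1])

```text
t: 20.05
tool_pos: [0.4231, 0.2225, 0.0363]
orientation: [-1.143, 1.29, -1.296]
force: [-0.3, 0.5, 1.5]
opening: 0.0329
```

Emit:
carry_out(motion=[0, 0, 0, 0, 0, 0, -1, 0, 0, 0, 0, 0, 0, -1, 0, 0, 0, 0, 0, 0, -1, 0, 0, 0, 0, 0, 0, -1, 0, -0.005, 0, 0, 0, 0, -1])

```text
t: 20.55
tool_pos: [0.4223, 0.2222, 0.0408]
orientation: [-1.145, 1.29, -1.296]
force: [-0.5, 0.1, -1.6]
opening: 0.0291
```

```bash
python3 -c "
from h import *
plan([0.6119,0.034,0.11],-6.5,-1,n=5)"
```

```text
t 20.55 pos [0.4223 0.2222 0.0408] d [ 0.1896 -0.1882  0.0692] turn [-0.3968 -0.1597 -0.1538] f [-0.4946  0.0995 -1.6235] op 0.02913257752965133 rows 10
0.0165, -0.0068, 0.0211, -0.04, -0.02, -0.02, -1, 
0.0165, -0.0068, 0.0210, -0.04, -0.02, -0.02, -1, 
0.0165, -0.0068, 0.0210, -0.04, -0.02, -0.02, -1, 
0.0165, -0.0068, 0.0210, -0.04, -0.02, -0.02, -1, 
0.0165, -0.0069, 0.0210, -0.04, -0.02, -0.02, -1, 
----
0.0165, -0.0069, 0.0210, -0.04, -0.02, -0.02, -1, 
0.0165, -0.0069, 0.0210, -0.04, -0.02, -0.02, -1, 
0.0165, -0.0069, 0.0210, -0.04, -0.02, -0.02, -1, 
0.0165, -0.0069, 0.0210, -0.04, -0.02, -0.02, -1, 
0.0166, -0.0069, 0.0210, -0.04, -0.02, -0.02, -1, 
----
```

Emit:
carry_out(motion=[0.015, -0.03, 0.019, 0, 0, 0, -1, 0.022, -0.02, 0.029, 0, 0, 0, -1, 0.028, -0.01, 0.036, 0, 0, 0, -1, 0.028, 0, 0.036, 0, 0, 0, -1, 0.028, 0, 0.036, 0, 0, 0, -1])

```text
t: 21.05
tool_pos: [0.564, 0.0835, 0.1051]
orientation: [-1.15, 1.284, -1.289]
force: [0.9, 0.7, -1.1]
opening: 0.0292
```

```bash
python3 -c "
from h import *
plan([0.6121,0.0354,0.10],-6.5,-1,n=5)"
```

```text
t 21.05 pos [0.564  0.0835 0.1051] d [ 0.0481 -0.0481 -0.0051] turn [-0.3386  0.3471 -0.1622] f [ 0.9084  0.6587 -1.1075] op 0.029237946943277433 rows 5
0.0085, 0.0011, 0.0106, -0.07, 0.07, -0.03, -1, 
0.0085, 0.0011, 0.0106, -0.07, 0.07, -0.03, -1, 
0.0085, 0.0010, 0.0106, -0.07, 0.07, -0.03, -1, 
0.0085, 0.0010, 0.0106, -0.07, 0.07, -0.03, -1, 
0.0085, 0.0010, 0.0106, -0.07, 0.07, -0.03, -1, 
----
```

Emit:
carry_out(motion=[0.012, 0.001, 0.014, 0, 0.2, 0, -1, 0.012, 0.003, 0.014, 0, 0.2, 0, -1, 0.01, 0.004, 0.012, 0, 0, 0, -1, 0.004, 0.004, 0.005, 0, 0, 0, -1, 0, 0, 0, 0, 0, 0, -1])

```text
t: 21.55
tool_pos: [0.6105, 0.033, 0.0952]
orientation: [-1.141, 1.291, -1.301]
force: [-0.3, 0.2, -1.1]
opening: 0.0291
```

```bash
python3 -c "
from h import *
plan([0.6121,0.0354,0.06],-6.5,-1,n=5)"
```

```text
t 21.55 pos [0.6105 0.033  0.0952] d [ 0.0016  0.0024 -0.0352] turn [-0.5515 -0.4519 -0.1279] f [-0.3032  0.2458 -1.1171] op 0.0290752086954731 rows 5
-0.0005, 0.0070, 0.0002, -0.11, -0.09, -0.03, -1, 
-0.0005, 0.0070, 0.0002, -0.11, -0.09, -0.03, -1, 
-0.0005, 0.0070, 0.0002, -0.11, -0.09, -0.03, -1, 
-0.0005, 0.0070, 0.0002, -0.11, -0.09, -0.03, -1, 
-0.0005, 0.0070, 0.0002, -0.11, -0.09, -0.03, -1, 
----
```

Emit:
carry_out(motion=[-0.001, 0.01, 0, -0.2, -0.2, 0, -1, -0.001, 0.01, 0, -0.2, -0.2, 0, -1, 0, 0.008, 0, 0, 0, 0, -1, 0, 0.002, 0, 0, 0, 0, -1, 0, 0, 0, 0, 0, 0, -1])

```text
t: 22.05
tool_pos: [0.6085, 0.0381, 0.0617]
orientation: [-1.153, 1.292, -1.288]
force: [0.0, 0.2, 0.3]
opening: 0.0289
```

```bash
python3 -c "
from h import *
plan([0.6121,0.0354,0.058],-6.5,-1,n=5)"
```

```text
t 22.05 pos [0.6085 0.0381 0.0617] d [ 0.0036 -0.0027 -0.0037] turn [ 0.0472  0.1446 -0.1502] f [0.0373 0.2069 0.2689] op 0.028929590214268722 rows 5
0.0005, 0.0007, 0.0008, 0.01, 0.03, -0.03, -1, 
0.0005, 0.0007, 0.0008, 0.01, 0.03, -0.03, -1, 
0.0005, 0.0007, 0.0008, 0.01, 0.03, -0.03, -1, 
0.0005, 0.0007, 0.0008, 0.01, 0.03, -0.03, -1, 
0.0005, 0.0007, 0.0008, 0.01, 0.03, -0.03, -1, 
----
```

Emit:
carry_out(motion=[0.001, 0.001, 0.002, 0, 0, 0, -1, 0.001, 0.001, 0.001, 0, 0, 0, -1, 0, 0, 0, 0, 0, 0, -1, 0, 0, 0, 0, 0, 0, -1, 0, 0, 0, 0, 0, 0, -1])

```text
t: 22.55
tool_pos: [0.6121, 0.0358, 0.0606]
orientation: [-1.152, 1.291, -1.289]
force: [-0.0, 0.3, -0.9]
opening: 0.0289
```

```bash
python3 -c "
from h import *
plan([0.6121,0.0354,0.048],-6.5,-1,n=5)"
```

```text
t 22.55 pos [0.6121 0.0358 0.0606] d [-0.     -0.0004 -0.0126] turn [-0.0431  0.1652 -0.1573] f [-0.021   0.328  -0.9442] op 0.02886443986945839 rows 5
0.0001, 0.0025, 0.0000, -0.01, 0.03, -0.03, -1, 
0.0001, 0.0025, 0.0000, -0.01, 0.03, -0.03, -1, 
0.0001, 0.0025, 0.0000, -0.01, 0.03, -0.03, -1, 
0.0001, 0.0025, 0.0000, -0.01, 0.03, -0.03, -1, 
0.0001, 0.0025, 0.0000, -0.01, 0.03, -0.03, -1, 
----
```

Emit:
carry_out(motion=[0, 0.003, 0, 0, 0, 0, -1, 0, 0.003, 0, 0, 0, 0, -1, 0, 0.003, 0, 0, 0, 0, -1, 0, 0, 0, 0, 0, 0, -1, 0, 0, 0, 0, 0, 0, -1])

```text
t: 23.05
tool_pos: [0.6122, 0.0358, 0.0509]
orientation: [-1.152, 1.291, -1.289]
force: [0.1, 0.8, 0.1]
opening: 0.0289
```

```bash
python3 -c "
from h import *
plan([0.6121,0.0354,0.0443],-6.5,-1,n=5)"
```

```text
t 23.05 pos [0.6122 0.0358 0.0509] d [-0.0001 -0.0004 -0.0066] turn [-0.0562  0.1584 -0.1581] f [0.0751 0.7731 0.1429] op 0.028892927954427217 rows 5
0.0001, 0.0013, -0.0000, -0.01, 0.03, -0.03, -1, 
0.0001, 0.0013, -0.0000, -0.01, 0.03, -0.03, -1, 
0.0001, 0.0013, -0.0000, -0.01, 0.03, -0.03, -1, 
0.0001, 0.0013, -0.0000, -0.01, 0.03, -0.03, -1, 
0.0001, 0.0013, -0.0000, -0.01, 0.03, -0.03, -1, 
----
```

Emit:
carry_out(motion=[0, 0.002, 0, 0, 0, 0, -1, 0, 0.002, 0, 0, 0, 0, -1, 0, 0.002, 0, 0, 0, 0, -1, 0, 0, 0, 0, 0, 0, -1, 0, 0, 0, 0, 0, 0, -1])

```text
t: 23.55
tool_pos: [0.6124, 0.0358, 0.0445]
orientation: [-1.152, 1.291, -1.289]
force: [0.1, 0.3, -1.2]
opening: 0.0289
```

```bash
python3 -c "
from h import *
plan([0.6121,0.0354,0.0443],-6.5,-1,n=5)"
```

```text
t 23.55 pos [0.6124 0.0358 0.0445] d [-0.0003 -0.0004 -0.0002] turn [-0.0729  0.1567 -0.1632] f [ 0.1486  0.2558 -1.1734] op 0.028888131799096668 rows 5
0.0001, 0.0000, -0.0000, -0.01, 0.03, -0.03, -1, 
0.0001, 0.0000, -0.0000, -0.01, 0.03, -0.03, -1, 
0.0001, 0.0000, -0.0000, -0.01, 0.03, -0.03, -1, 
0.0001, 0.0000, -0.0000, -0.01, 0.03, -0.03, -1, 
0.0001, 0.0000, -0.0000, -0.01, 0.03, -0.03, -1, 
----
```

Emit:
carry_out(motion=[0, 0, 0, 0, 0, 0, 0.2, 0, 0, 0, 0, 0, 0, 0.2, 0, 0, 0, 0, 0, 0, 0.2, 0, -0.02, 0, 0, 0, 0, 0.3, 0, -0.04, 0, 0, 0, 0, 0.3])

```text
t: 24.05
tool_pos: [0.6076, 0.0357, 0.0991]
orientation: [-1.16, 1.299, -1.284]
force: [-0.0, -1.1, -0.2]
opening: 0.0594
```

```bash
python3 -c "
from h import *
plan([0.53,0.25,0.23],-6.5,0.3,n=5)"
```

```text
t 24.05 pos [0.6076 0.0357 0.0991] d [-0.0776  0.2143  0.1309] turn [ 0.586   0.1535 -0.1051] f [-0.0482 -1.0569 -0.2141] op 0.05944292714917477 rows 10
-0.0205, -0.0129, -0.0102, 0.06, 0.02, -0.01, 0.3, 
-0.0205, -0.0130, -0.0102, 0.06, 0.02, -0.01, 0.3, 
-0.0205, -0.0130, -0.0102, 0.06, 0.02, -0.01, 0.3, 
-0.0204, -0.0130, -0.0102, 0.06, 0.02, -0.01, 0.3, 
-0.0204, -0.0130, -0.0102, 0.06, 0.02, -0.01, 0.3, 
----
-0.0204, -0.0130, -0.0102, 0.06, 0.02, -0.01, 0.3, 
-0.0204, -0.0130, -0.0102, 0.06, 0.02, -0.01, 0.3, 
-0.0204, -0.0130, -0.0102, 0.06, 0.02, -0.01, 0.3, 
-0.0204, -0.0131, -0.0102, 0.06, 0.02, -0.01, 0.3, 
-0.0204, -0.0131, -0.0101, 0.06, 0.02, -0.01, 0.3, 
----
```

Emit:
carry_out(motion=[-0.036, -0.026, -0.018, 0, 0, 0, 0.3, -0.036, -0.026, -0.018, 0, 0, 0, 0.3, -0.036, -0.026, -0.018, 0, 0, 0, 0.3, -0.036, -0.026, -0.018, 0, 0, 0, 0.3, -0.036, -0.02, -0.018, 0, 0, 0, 0.3])

```text
t: 24.55
tool_pos: [0.5402, 0.2249, 0.2327]
orientation: [-1.151, 1.301, -1.293]
force: [0.4, 0.1, 1.4]
opening: 0.0607
```

Emit:
carry_out(motion=[-0.02, 0, -0.01, 0, 0, 0, 0.3, 0, 0, 0, 0, 0, 0, 0.3, 0, 0, 0, 0, 0, 0, 0.3, 0, 0, 0, 0, 0, 0, 0.3, 0, 0, 0, 0, 0, 0, 0.3])

```text
t: 25.05
tool_pos: [0.5327, 0.2507, 0.238]
orientation: [-1.146, 1.294, -1.29]
force: [1.7, -0.2, 0.7]
opening: 0.0605
```

```bash
python3 nuts.py n4; python3 -c "
from h import *
plan([0.547,0.332,0.08],-6.5,0.3,n=5)"
```

```text
n4 drift [ 0.     -0.0002 -0.0002]
blob 295 212 94 32 c-> [0.5568 0.2359] bore [319.5 239.5] [   640    480 307200] [0.5338 0.2298]
blob 304 109 37 38 c-> [0.5484 0.3318] bore [322.1933 127.7815] [ 17  18 238] [0.5479 0.3315]
blob 323 64 82 85 c-> [0.5881 0.3462] bore [319.5 239.5] [   640    480 307200] [0.5338 0.2298]
[0.5327 0.2506 0.2379] 25.1
t 25.1 pos [0.5327 0.2506 0.2379] d [ 0.0143  0.0814 -0.1579] turn [-0.153  -0.0885 -0.3504] f [ 0.129   0.1456 -0.4239] op 0.06046146745375704 rows 5
-0.0163, 0.0317, 0.0009, -0.03, -0.02, -0.07, 0.3, 
-0.0164, 0.0317, 0.0009, -0.03, -0.02, -0.07, 0.3, 
-0.0164, 0.0316, 0.0009, -0.03, -0.02, -0.07, 0.3, 
-0.0164, 0.0316, 0.0010, -0.03, -0.02, -0.07, 0.3, 
-0.0165, 0.0316, 0.0010, -0.03, -0.02, -0.07, 0.3, 
----
```

View pics/n4.png

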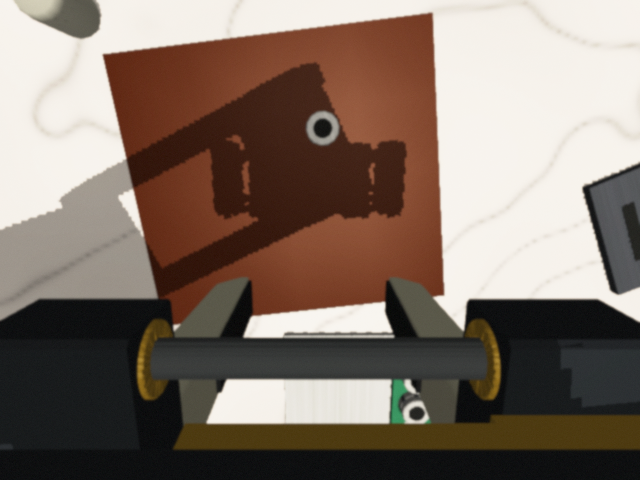

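Emit:
carry_out(motion=[-0.016, 0.032, 0, 0, 0, 0, 0.3, -0.016, 0.032, 0, 0, 0, 0, 0.3, -0.016, 0.032, 0, 0, 0, 0, 0.3, -0.016, 0.032, 0, 0, 0, 0, 0.3, -0.016, 0.03, 0, 0, 0, 0, 0.3])

```text
t: 25.6
tool_pos: [0.5501, 0.3275, 0.0807]
orientation: [-1.131, 1.296, -1.3]
force: [1.0, 0.0, 0.7]
opening: 0.0605
```

```bash
python3 -c "
from h import *
plan([0.5462,0.3316,0.034],-6.5,0.3,n=5)"
```

```text
t 25.6 pos [0.5501 0.3275 0.0807] d [-0.0039  0.0041 -0.0467] turn [-0.6971 -0.6959 -0.5373] f [0.9946 0.0414 0.7333] op 0.06053983653786103 rows 5
-0.0006, 0.0093, -0.0010, -0.14, -0.14, -0.11, 0.3, 
-0.0006, 0.0093, -0.0010, -0.14, -0.14, -0.11, 0.3, 
-0.0007, 0.0093, -0.0009, -0.14, -0.14, -0.11, 0.3, 
-0.0007, 0.0093, -0.0009, -0.14, -0.14, -0.11, 0.3, 
-0.0007, 0.0093, -0.0009, -0.14, -0.14, -0.11, 0.3, 
----
```

Emit:
carry_out(motion=[-0.001, 0.013, -0.001, -0.2, -0.3, -0.1, 0.3, -0.001, 0.013, -0.001, -0.2, -0.3, -0.1, 0.3, 0, 0.01, 0, 0, 0, 0, 0.3, 0, 0.003, 0, 0, 0, 0, 0.3, 0, 0, 0, 0, 0, 0, 0.3])

```text
t: 26.1
tool_pos: [0.5469, 0.3259, 0.0347]
orientation: [-1.153, 1.297, -1.293]
force: [0.0, -0.3, 0.3]
opening: 0.0607
```

```bash
python3 -c "
from h import *
plan([0.5462,0.3316,0.032],-6.5,0.3,n=5)"
```

```text
t 26.1 pos [0.5469 0.3259 0.0347] d [-0.0007  0.0057 -0.0027] turn [ 0.1279 -0.193  -0.0287] f [ 0.0321 -0.2728  0.2661] op 0.0606758506508464 rows 5
-0.0011, 0.0005, -0.0003, 0.03, -0.04, -0.01, 0.3, 
-0.0011, 0.0005, -0.0003, 0.03, -0.04, -0.01, 0.3, 
-0.0011, 0.0005, -0.0003, 0.03, -0.04, -0.01, 0.3, 
-0.0011, 0.0005, -0.0003, 0.03, -0.04, -0.01, 0.3, 
-0.0011, 0.0005, -0.0003, 0.03, -0.04, -0.01, 0.3, 
----
```

Emit:
carry_out(motion=[-0.002, 0.001, 0, 0, 0, 0, 0.3, -0.002, 0.001, 0, 0, 0, 0, 0.3, -0.001, 0, 0, 0, 0, 0, 0.3, 0, 0, 0, 0, 0, 0, 0.3, 0, 0, 0, 0, 0, 0, 0.3])

```text
t: 26.6
tool_pos: [0.5506, 0.3321, 0.0374]
orientation: [-1.145, 1.294, -1.294]
force: [0.4, 0.3, -0.4]
opening: 0.0602
```

```bash
python3 -c "
from h import *
plan([0.5462,0.3316,0.032],-6.5,0.3,n=5)"
```

```text
t 26.6 pos [0.5506 0.3321 0.0374] d [-0.0044 -0.0005 -0.0054] turn [-0.2275 -0.2387 -0.2537] f [ 0.438   0.3421 -0.4077] op 0.06020041588865092 rows 5
0.0002, 0.0011, -0.0009, -0.05, -0.05, -0.05, 0.3, 
0.0002, 0.0011, -0.0009, -0.05, -0.05, -0.05, 0.3, 
0.0002, 0.0011, -0.0009, -0.05, -0.05, -0.05, 0.3, 
0.0002, 0.0011, -0.0009, -0.05, -0.05, -0.05, 0.3, 
0.0002, 0.0011, -0.0009, -0.05, -0.05, -0.05, 0.3, 
----
```

Emit:
carry_out(motion=[0, 0.002, -0.002, 0, 0, 0, 0.3, 0, 0.002, -0.001, 0, 0, 0, 0.3, 0, 0.001, 0, 0, 0, 0, 0, 0, 0, 0, 0, 0, 0, -1, 0, 0, 0, 0, 0, 0, -1])

```text
t: 27.1
tool_pos: [0.5471, 0.3326, 0.0319]
orientation: [-1.145, 1.294, -1.294]
force: [0.1, 0.0, -0.4]
opening: 0.0407
```

Emit:
carry_out(motion=[0, 0, 0, 0, 0, 0, -1, 0, 0, 0, 0, 0, 0, -1, 0, 0, 0, 0, 0, 0, -1, 0, 0, 0, 0, 0, 0, -1, 0, 0, 0, 0, 0, 0, -1])

```text
t: 27.6
tool_pos: [0.547, 0.3325, 0.0318]
orientation: [-1.146, 1.294, -1.294]
force: [-1.2, -0.5, -0.1]
opening: 0.0295
```

```bash
python3 -c "
from h import *
plan([0.6076,-0.0035,0.11],-6.5,-1,n=5)"
```

```text
t 27.6 pos [0.547  0.3325 0.0318] d [ 0.0606 -0.336   0.0782] turn [-0.1983 -0.2265 -0.2396] f [-1.1589 -0.4651 -0.1322] op 0.02948588293475685 rows 10
0.0326, -0.0079, 0.0100, -0.02, -0.02, -0.02, -1, 
0.0326, -0.0079, 0.0100, -0.02, -0.02, -0.02, -1, 
0.0326, -0.0079, 0.0099, -0.02, -0.02, -0.02, -1, 
0.0326, -0.0079, 0.0099, -0.02, -0.02, -0.02, -1, 
0.0327, -0.0079, 0.0099, -0.02, -0.02, -0.02, -1, 
----
0.0327, -0.0079, 0.0099, -0.02, -0.02, -0.02, -1, 
0.0327, -0.0079, 0.0099, -0.02, -0.02, -0.02, -1, 
0.0327, -0.0079, 0.0099, -0.02, -0.02, -0.02, -1, 
0.0327, -0.0078, 0.0099, -0.02, -0.02, -0.02, -1, 
0.0327, -0.0078, 0.0098, -0.02, -0.02, -0.02, -1, 
----
```

Emit:
carry_out(motion=[0, -0.03, 0, 0, 0, 0, -1, 0.02, -0.03, 0.006, 0, 0, 0, -1, 0.037, -0.02, 0.011, 0, 0, 0, -1, 0.037, 0, 0.011, 0, 0, 0, -1, 0.037, 0, 0.011, 0, 0, 0, -1])

```text
t: 28.1
tool_pos: [0.5689, 0.198, 0.1132]
orientation: [-1.151, 1.289, -1.288]
force: [1.0, 0.4, -0.9]
opening: 0.0292
```

Emit:
carry_out(motion=[0.037, 0, 0.011, 0, 0, 0, -1, 0.037, 0, 0.011, 0, 0, 0, -1, 0.037, 0, 0.011, 0, 0, 0, -1, 0.037, 0, 0.011, 0, 0, 0, -1, 0.02, 0, 0.005, 0, 0, 0, -1])

```text
t: 28.6
tool_pos: [0.6005, 0.0166, 0.1142]
orientation: [-1.149, 1.287, -1.291]
force: [-0.1, 0.6, -0.4]
opening: 0.0293
```

```bash
python3 -c "
from h import *
plan([0.6077,-0.0026,0.08],-6.5,-1,n=5)"
```

```text
t 28.6 pos [0.6005 0.0166 0.1142] d [ 0.0072 -0.0192 -0.0342] turn [-0.3097  0.1753 -0.1771] f [-0.0585  0.5958 -0.4254] op 0.029252085603162076 rows 5
0.0037, 0.0068, 0.0018, -0.06, 0.04, -0.04, -1, 
0.0037, 0.0068, 0.0018, -0.06, 0.04, -0.04, -1, 
0.0037, 0.0068, 0.0018, -0.06, 0.04, -0.04, -1, 
0.0037, 0.0068, 0.0018, -0.06, 0.04, -0.04, -1, 
0.0037, 0.0068, 0.0019, -0.06, 0.04, -0.04, -1, 
----
```

Emit:
carry_out(motion=[0.004, 0.007, 0.003, 0, 0, 0, -1, 0.004, 0.01, 0.003, 0, 0, 0, -1, 0.004, 0.008, 0.002, 0, 0, 0, -1, 0.001, 0.004, 0, 0, 0, 0, -1, 0, 0, 0, 0, 0, 0, -1])

```text
t: 29.1
tool_pos: [0.6068, 0.002, 0.0814]
orientation: [-1.149, 1.29, -1.291]
force: [-0.6, 0.5, -1.6]
opening: 0.0294
```

```bash
python3 -c "
from h import *
plan([0.6077,-0.0026,0.056],-6.5,-1,n=5)"
```

```text
t 29.1 pos [0.6068 0.002  0.0814] d [ 0.0009 -0.0046 -0.0254] turn [-0.1914  0.0632 -0.1982] f [-0.6381  0.4582 -1.6035] op 0.029369863554123143 rows 5
0.0009, 0.0051, 0.0003, -0.04, 0.01, -0.04, -1, 
0.0009, 0.0051, 0.0003, -0.04, 0.01, -0.04, -1, 
0.0009, 0.0051, 0.0003, -0.04, 0.01, -0.04, -1, 
0.0009, 0.0051, 0.0003, -0.04, 0.01, -0.04, -1, 
0.0009, 0.0051, 0.0003, -0.04, 0.01, -0.04, -1, 
----
```

Emit:
carry_out(motion=[0.002, 0.007, 0.001, 0, 0, 0, -1, 0.002, 0.007, 0, 0, 0, 0, -1, 0.001, 0.006, 0, 0, 0, 0, -1, 0, 0.002, 0, 0, 0, 0, -1, 0, 0, 0, 0, 0, 0, -1])

```text
t: 29.6
tool_pos: [0.607, -0.0011, 0.057]
orientation: [-1.151, 1.289, -1.288]
force: [0.5, 0.7, -0.6]
opening: 0.0294
```

```bash
python3 -c "
from h import *
plan([0.6077,-0.0026,0.056],-6.5,-1,n=5)"
```

```text
t 29.6 pos [ 0.607  -0.0011  0.057 ] d [ 0.0007 -0.0015 -0.001 ] turn [-0.145   0.2364 -0.2168] f [ 0.4813  0.6689 -0.5936] op 0.029414258559793825 rows 5
0.0003, 0.0002, 0.0002, -0.03, 0.05, -0.04, -1, 
0.0003, 0.0002, 0.0002, -0.03, 0.05, -0.04, -1, 
0.0003, 0.0002, 0.0002, -0.03, 0.05, -0.04, -1, 
0.0003, 0.0002, 0.0002, -0.03, 0.05, -0.04, -1, 
0.0003, 0.0002, 0.0002, -0.03, 0.05, -0.04, -1, 
----
```

Emit:
carry_out(motion=[0.001, 0, 0, 0, 0, 0, -1, 0.001, 0.001, 0.0005, 0, 0.1, 0, -1, 0, 0, 0, 0, 0, 0, -1, 0, 0, 0, 0, 0, 0, -1, 0, 0, 0, 0, 0, 0, -1])

```text
t: 30.1
tool_pos: [0.6081, -0.0035, 0.0571]
orientation: [-1.148, 1.289, -1.29]
force: [0.0, -0.4, -0.8]
opening: 0.0294
```

```bash
python3 -c "
from h import *
plan([0.6077,-0.0026,0.045],-6.5,-1,n=5)"
```

```text
t 30.1 pos [ 0.6081 -0.0035  0.0571] d [-0.0004  0.0009 -0.0121] turn [-0.2478  0.1165 -0.217 ] f [ 0.0351 -0.3883 -0.8128] op 0.029401053640259783 rows 5
-0.0002, 0.0024, -0.0001, -0.05, 0.02, -0.04, -1, 
-0.0002, 0.0024, -0.0001, -0.05, 0.02, -0.04, -1, 
-0.0002, 0.0024, -0.0001, -0.05, 0.02, -0.04, -1, 
-0.0002, 0.0024, -0.0001, -0.05, 0.02, -0.04, -1, 
-0.0002, 0.0024, -0.0001, -0.05, 0.02, -0.04, -1, 
----
```

Emit:
carry_out(motion=[-0.0005, 0.003, 0, 0, 0, 0, -1, -0.0003, 0.003, 0, 0, 0, 0, -1, 0, 0.003, 0, 0, 0, 0, -1, 0, 0.001, 0, 0, 0, 0, -1, 0, 0, 0, 0, 0, 0, -1])

```text
t: 30.6
tool_pos: [0.6081, -0.0024, 0.0462]
orientation: [-1.148, 1.289, -1.29]
force: [0.4, -0.3, -1.4]
opening: 0.0293
```

```bash
python3 -c "
from h import *
plan([0.6077,-0.0026,0.04],-6.5,-1,n=5)"
```

```text
t 30.6 pos [ 0.6081 -0.0024  0.0462] d [-0.0004 -0.0002 -0.0062] turn [-0.2425  0.1197 -0.2254] f [ 0.423  -0.2677 -1.3517] op 0.02932769258416455 rows 5
0.0000, 0.0012, -0.0001, -0.05, 0.02, -0.05, -1, 
0.0000, 0.0012, -0.0001, -0.05, 0.02, -0.05, -1, 
0.0000, 0.0012, -0.0001, -0.05, 0.02, -0.05, -1, 
0.0000, 0.0012, -0.0001, -0.05, 0.02, -0.05, -1, 
0.0000, 0.0012, -0.0001, -0.05, 0.02, -0.05, -1, 
----
```

Emit:
carry_out(motion=[0, 0.002, 0, 0, 0, 0, -1, 0, 0.002, 0, 0, 0, 0, -1, 0, 0.002, 0, 0, 0, 0, -1, 0, 0, 0, 0, 0, 0, -1, 0, 0, 0, 0, 0, 0, 0.2])

```text
t: 31.1
tool_pos: [0.6084, -0.0024, 0.0399]
orientation: [-1.148, 1.289, -1.29]
force: [0.1, -1.0, -0.2]
opening: 0.0338
```

Emit:
carry_out(motion=[0, 0, 0, 0, 0, 0, 0.2, 0, 0, 0, 0, 0, 0, 0.2, 0, 0, 0, 0, 0, 0, 0.2, 0, -0.02, 0, 0, 0, 0, 0.2, 0, -0.04, 0, 0, 0, 0, 0.2])

```text
t: 31.6
tool_pos: [0.6034, -0.0023, 0.0944]
orientation: [-1.156, 1.298, -1.285]
force: [0.9, 0.1, 0.2]
opening: 0.0559
```

```bash
python3 -c "
from h import *
plan([0.56,-0.06,0.25],-6.5,0.2,n=5)"
```

```text
t 31.6 pos [ 0.6034 -0.0023  0.0944] d [-0.0434 -0.0577  0.1556] turn [ 0.3916  0.1147 -0.2031] f [0.8728 0.0923 0.198 ] op 0.055929864336882545 rows 5
0.0123, -0.0311, -0.0076, 0.08, 0.02, -0.04, 0.2, 
0.0123, -0.0311, -0.0075, 0.08, 0.02, -0.04, 0.2, 
0.0124, -0.0311, -0.0075, 0.08, 0.02, -0.04, 0.2, 
0.0124, -0.0311, -0.0074, 0.08, 0.02, -0.04, 0.2, 
0.0124, -0.0311, -0.0074, 0.08, 0.02, -0.04, 0.2, 
----
```

Emit:
carry_out(motion=[0.012, -0.031, -0.005, 0, 0, 0, 0.2, 0.012, -0.031, -0.005, 0, 0, 0, 0.2, 0.012, -0.031, -0.005, 0, 0, 0, 0.2, 0.012, -0.031, -0.005, 0, 0, 0, 0.2, 0.006, -0.02, 0, 0, 0, 0, 0.2])

```text
t: 32.1
tool_pos: [0.5779, -0.0552, 0.2467]
orientation: [-1.155, 1.294, -1.285]
force: [0.8, 0.4, 0.4]
opening: 0.0559
```

Emit:
carry_out(motion=[0, 0, 0, 0, 0, 0, 0.2, 0, 0, 0, 0, 0, 0, 0.2, 0, 0, 0, 0, 0, 0, 0.2, 0, 0, 0, 0, 0, 0, 0.2, 0, 0, 0, 0, 0, 0, 0.2])

```text
t: 32.6
tool_pos: [0.5782, -0.0549, 0.246]
orientation: [-1.154, 1.293, -1.286]
force: [0.1, -1.2, -0.3]
opening: 0.0558
```

```bash
python3 -c "
from h import *
im,m=shot('r1'); s,p,_=st(); print(p)
imaging.read_camera('wrist')
for n in ('nut0_center','retainer_grip','keeper','lever_tip','loop_tab','lever_pivot'):
    for x in models.outline_of('wrist',n)[:4]:
        ys,xs=np.nonzero(x['pixels']); print(n,round(x['confidence'],2),np.round(x['pixel']),xs.min(),xs.max(),ys.min(),ys.max())
"
```

```text
r1 drift [-0.0001  0.     -0.0002]
[ 0.5781 -0.0549  0.2458]
nut0_center 0.92 [344. 116.] 329 362 97 132
retainer_grip 0.85 [436. 160.] 403 462 19 324
keeper 0.85 [426. 156.] 403 462 19 324
lever_tip 0.89 [276. 326.] 223 298 311 402
loop_tab 0.51 [230. 389.] 223 246 380 403
loop_tab 0.29 [345.  69.] 329 363 51 89
lever_pivot 0.71 [328. 169.] 191 490 19 402
```

View pics/r1.png

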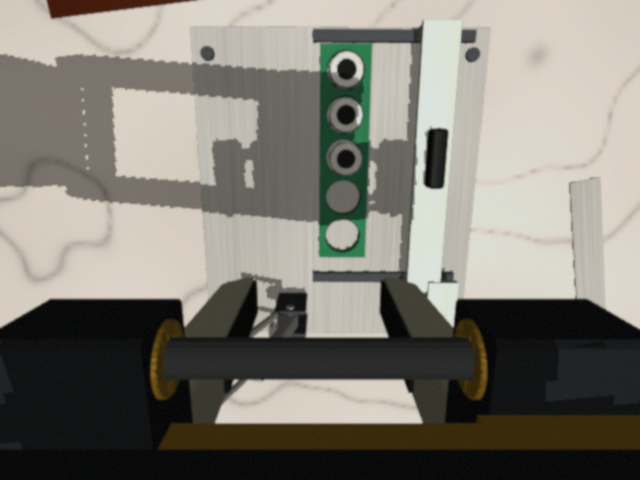

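```bash
python3 -c "
from h import *
im=cv2.imread('pics/r1.png'); m=np.load('r1.npy',allow_pickle=True).item()
d=(im.max(2)<60).astype(np.uint8); d[:110]=0; d[200:]=0; d[:,:410]=0; d[:,465:]=0
n,l,s,c=cv2.connectedComponentsWithStats(d); k=1+np.argmax(s[1:,4]); print(s[k],c[k])
g=onz('wrist',c[k],.058,m)-[.0019,0,0]; print('rib',g)
C=np.array([.6076,-.0035]); a=np.deg2rad(-6.54); ex=np.array([np.cos(a),np.sin(a)]); ey=np.array([-np.sin(a),np.cos(a)])
r=g[:2]-C; print('rib in block frame',r@ex,r@ey)
plan([*g[:2],0.11],-6.5,0.2,n=5)
print('home',g[:2]-ex*(r@ex))
"
```

```text
[ 425  129   22   59 1042] [435.3935 157.9549]
rib [ 0.6819 -0.0104  0.058 ]
rib in block frame 0.07461553202593214 0.00165565770227498
t 33.0 pos [ 0.5788 -0.0554  0.2477] d [ 0.1031  0.0451 -0.1377] turn [-0.0068  0.1778 -0.19  ] f [-0.352  -0.0424 -0.4089] op 0.05577163361479102 rows 5
-0.0111, 0.0276, 0.0195, -0.00, 0.04, -0.04, 0.2, 
-0.0112, 0.0276, 0.0195, -0.00, 0.04, -0.04, 0.2, 
-0.0112, 0.0276, 0.0195, -0.00, 0.04, -0.04, 0.2, 
-0.0112, 0.0275, 0.0195, -0.00, 0.04, -0.04, 0.2, 
-0.0113, 0.0275, 0.0195, -0.00, 0.04, -0.04, 0.2, 
----
home [ 0.6078 -0.0019]
```

Emit:
carry_out(motion=[-0.011, 0.02, 0.022, 0, 0, 0, 0.2, -0.011, 0.025, 0.022, 0, 0, 0, 0.2, -0.011, 0.025, 0.022, 0, 0, 0, 0.2, -0.011, 0.025, 0.022, 0, 0, 0, 0.2, -0.005, 0.025, 0.012, 0, 0, 0, 0.2])

```text
t: 33.5
tool_pos: [0.6913, -0.0179, 0.1327]
orientation: [-1.142, 1.281, -1.297]
force: [-0.1, -0.2, -0.0]
opening: 0.0556
```

```bash
python3 -c "
from h import *
plan([.682,-.0104,0.085],-6.5,0.2,n=5)"
```

```text
t 33.5 pos [ 0.6913 -0.0179  0.1327] d [-0.0093  0.0075 -0.0477] turn [-0.8179  0.058  -0.1435] f [-0.1022 -0.1968 -0.0394] op 0.05560583019984876 rows 5
-0.0013, 0.0095, -0.0022, -0.16, 0.01, -0.03, 0.2, 
-0.0013, 0.0095, -0.0021, -0.16, 0.01, -0.03, 0.2, 
-0.0013, 0.0095, -0.0021, -0.16, 0.01, -0.03, 0.2, 
-0.0013, 0.0095, -0.0021, -0.16, 0.01, -0.03, 0.2, 
-0.0013, 0.0095, -0.0021, -0.16, 0.01, -0.03, 0.2, 
----
```

Emit:
carry_out(motion=[-0.003, 0.012, -0.003, -0.2, 0, 0, 0.2, -0.002, 0.012, -0.002, -0.2, 0, 0, 0.2, -0.001, 0.012, -0.002, 0, 0, 0, 0.2, 0, 0.005, 0, 0, 0, 0, 0.2, 0, 0, 0, 0, 0, 0, 0.2])

```text
t: 34.0
tool_pos: [0.6825, -0.0103, 0.0858]
orientation: [-1.152, 1.291, -1.29]
force: [0.1, 0.2, 0.5]
opening: 0.0557
```

```bash
python3 -c "
from h import *
plan([.682,-.0104,0.065],-6.5,0.2,n=5)"
```

```text
t 34.0 pos [ 0.6825 -0.0103  0.0858] d [-0.0005 -0.0001 -0.0208] turn [-0.0564  0.0822 -0.1335] f [0.1004 0.2368 0.4623] op 0.05573318676263037 rows 5
0.0000, 0.0042, -0.0001, -0.01, 0.02, -0.03, 0.2, 
0.0000, 0.0042, -0.0001, -0.01, 0.02, -0.03, 0.2, 
0.0000, 0.0042, -0.0001, -0.01, 0.02, -0.03, 0.2, 
0.0000, 0.0042, -0.0001, -0.01, 0.02, -0.03, 0.2, 
0.0000, 0.0042, -0.0001, -0.01, 0.02, -0.03, 0.2, 
----
```

Emit:
carry_out(motion=[0, 0.006, 0, 0, 0, 0, 0.2, 0, 0.006, 0, 0, 0, 0, 0.2, 0, 0.004, 0, 0, 0, 0, 0.2, 0, 0.001, 0, 0, 0, 0, -1, 0, 0, 0, 0, 0, 0, -1], squeeze=15)

```text
t: 34.5
tool_pos: [0.6841, -0.0112, 0.0711]
orientation: [-1.148, 1.288, -1.293]
force: [0.5, -0.6, 0.1]
opening: 0.044
```

Emit:
carry_out(motion=[0, 0, 0, 0, 0, 0, -1, 0, 0, 0, 0, 0, 0, -1, 0, 0, 0, 0, 0, 0, -1, 0, 0, 0, 0, 0, 0, -1, 0, 0, 0, 0, 0, 0, -1])

```text
t: 35.0
tool_pos: [0.6846, -0.0112, 0.0718]
orientation: [-1.147, 1.287, -1.294]
force: [-0.2, 0.8, -1.2]
opening: 0.0138
```

```bash
python3 -c "
from h import *
plan([.6075,-.0019,0.065],-6.5,-1,n=5)"
```

```text
t 35.0 pos [ 0.6846 -0.0112  0.0718] d [-0.0771  0.0093 -0.0068] turn [-0.4054  0.0338 -0.1315] f [-0.2381  0.7618 -1.193 ] op 0.013837258240832396 rows 5
-0.0001, 0.0012, -0.0155, -0.08, 0.01, -0.03, -1, 
-0.0001, 0.0013, -0.0155, -0.08, 0.01, -0.03, -1, 
-0.0001, 0.0013, -0.0155, -0.08, 0.01, -0.03, -1, 
-0.0001, 0.0013, -0.0155, -0.08, 0.01, -0.03, -1, 
-0.0001, 0.0013, -0.0155, -0.08, 0.01, -0.03, -1, 
----
```

Emit:
carry_out(motion=[0, 0, -0.012, 0, 0, 0, -1, 0, 0, -0.015, 0, 0, 0, -1, 0, 0, -0.015, 0, 0, 0, -1, 0, 0, -0.015, 0, 0, 0, -1, 0, 0, -0.01, 0, 0, 0, -1])

```text
t: 35.5
tool_pos: [0.6195, -0.0037, 0.0717]
orientation: [-1.141, 1.282, -1.297]
force: [2.6, -0.2, -1.3]
opening: 0.0137
```

```bash
python3 -c "
from h import *
plan([.6075,-.0019,0.070],-6.5,-1,n=5)"
```

```text
t 35.5 pos [ 0.6195 -0.0037  0.0717] d [-0.012   0.0018 -0.0017] turn [-0.819   0.0138 -0.1632] f [ 2.5856 -0.1911 -1.2653] op 0.013695570500332713 rows 5
-0.0001, 0.0003, -0.0024, -0.16, 0.00, -0.03, -1, 
-0.0001, 0.0003, -0.0024, -0.16, 0.00, -0.03, -1, 
-0.0001, 0.0003, -0.0024, -0.16, 0.00, -0.03, -1, 
-0.0001, 0.0003, -0.0024, -0.16, 0.00, -0.03, -1, 
-0.0001, 0.0003, -0.0024, -0.16, 0.00, -0.03, -1, 
----
```

Emit:
carry_out(motion=[0, 0, -0.003, 0, 0, 0, -1, 0, 0, -0.004, 0, 0, 0, -1, 0, 0, -0.004, 0, 0, 0, -1, 0, 0, -0.003, 0, 0, 0, -1, 0, 0, -0.001, 0, 0, 0, -1])

```text
t: 36.0
tool_pos: [0.6069, -0.0023, 0.0718]
orientation: [-1.136, 1.276, -1.301]
force: [6.7, -0.6, -7.3]
opening: 0.0137
```

```bash
python3 -c "
from h import *
plan([.6075,-.0019,0.070],-6.5,-1,n=5)"
```

```text
t 36.0 pos [ 0.6069 -0.0023  0.0718] d [ 0.0006  0.0004 -0.0018] turn [-1.2644  0.0005 -0.1754] f [ 6.655  -0.622  -7.3119] op 0.013700839963008667 rows 5
-0.0001, 0.0004, 0.0001, -0.25, 0.00, -0.04, -1, 
-0.0001, 0.0004, 0.0001, -0.25, 0.00, -0.04, -1, 
-0.0001, 0.0004, 0.0001, -0.25, 0.00, -0.04, -1, 
-0.0001, 0.0004, 0.0001, -0.25, 0.00, -0.04, -1, 
-0.0001, 0.0004, 0.0001, -0.25, 0.00, -0.04, -1, 
----
```

Emit:
carry_out(motion=[0, 0.0005, -0.002, -0.4, 0, 0, -1, 0, 0, -0.002, 0, 0, 0, -1, 0, 0, -0.002, 0, 0, 0, -1, 0, 0, 0, 0, 0, 0, -1, 0, 0, 0, 0, 0, 0, -1])

```text
t: 36.5
tool_pos: [0.607, -0.0023, 0.0718]
orientation: [-1.131, 1.273, -1.304]
force: [0.8, -0.2, -2.1]
opening: 0.0139
```

```bash
python3 -c "
from h import *
plan([.6075,-.0019,0.070],-6.5,-1,n=5)"
```

```text
t 36.5 pos [ 0.607  -0.0023  0.0718] d [ 0.0005  0.0004 -0.0018] turn [-1.5942 -0.0345 -0.2134] f [ 0.7837 -0.1917 -2.0601] op 0.013925619375512042 rows 5
-0.0001, 0.0004, 0.0001, -0.32, -0.01, -0.04, -1, 
-0.0001, 0.0004, 0.0001, -0.32, -0.01, -0.04, -1, 
-0.0001, 0.0004, 0.0001, -0.32, -0.01, -0.04, -1, 
-0.0001, 0.0004, 0.0001, -0.32, -0.01, -0.04, -1, 
-0.0001, 0.0004, 0.0001, -0.32, -0.01, -0.04, -1, 
----
```

Emit:
carry_out(motion=[0, 0, 0, 0, 0, 0, 0, 0, 0, 0, 0, 0, 0, 0, 0, 0, 0, 0, 0, 0, 0, 0, -0.02, 0, 0, 0, 0, 0, 0, -0.04, 0, 0.4, 0, 0, 0])

```text
t: 37.0
tool_pos: [0.6003, -0.002, 0.126]
orientation: [-1.136, 1.277, -1.301]
force: [0.8, -0.7, -0.8]
opening: 0.0457
```

```bash
python3 -c "
from h import *
plan([.57,-.2,0.26],-6.5,0,n=5)"
```

```text
t 37.0 pos [ 0.6003 -0.002   0.126 ] d [-0.0303 -0.198   0.134 ] turn [-1.2194 -0.0339 -0.1914] f [ 0.7804 -0.6842 -0.7758] op 0.045656859801349405 rows 10
0.0200, -0.0135, -0.0005, -0.12, -0.00, -0.02, 0, 
0.0200, -0.0135, -0.0005, -0.12, -0.00, -0.02, 0, 
0.0200, -0.0135, -0.0005, -0.12, -0.00, -0.02, 0, 
0.0200, -0.0135, -0.0006, -0.12, -0.00, -0.02, 0, 
0.0200, -0.0134, -0.0006, -0.12, -0.00, -0.02, 0, 
----
0.0200, -0.0134, -0.0006, -0.12, -0.00, -0.02, 0, 
0.0200, -0.0134, -0.0007, -0.12, -0.00, -0.02, 0, 
0.0200, -0.0134, -0.0007, -0.12, -0.00, -0.02, 0, 
0.0200, -0.0134, -0.0007, -0.12, -0.00, -0.02, 0, 
0.0200, -0.0134, -0.0007, -0.12, -0.00, -0.02, 0, 
----
```

Emit:
carry_out(motion=[0, -0.04, 0, -0.2, 0, 0, 0, 0.02, -0.04, 0, -0.2, 0, 0, 0, 0.035, -0.03, 0, -0.2, 0, 0, 0, 0.035, -0.01, 0, -0.2, 0, 0, 0, 0.035, 0, 0, -0.2, 0, 0, 0])

```text
t: 37.5
tool_pos: [0.5855, -0.1255, 0.2576]
orientation: [-1.146, 1.279, -1.291]
force: [-0.3, 0.4, -0.8]
opening: 0.0466
```

Emit:
carry_out(motion=[0.035, 0, 0, -0.2, 0, 0, 0, 0.02, 0, 0, 0, 0, 0, 0, 0, 0, 0, 0, 0, 0, 0, 0, 0, 0, 0, 0, 0, 0, 0, 0, 0, 0, 0, 0, 0])

```text
t: 38.0
tool_pos: [0.5788, -0.1864, 0.2597]
orientation: [-1.145, 1.282, -1.295]
force: [0.6, 0.4, -0.3]
opening: 0.0468
```

```bash
python3 -c "
from h import *
im,m=shot('l1'); s,p,_=st(); print(p,m); shot('l1s','side'); im,_=shot('l1t','top')
im=cv2.imread('pics/l1s.png'); cv2.imwrite('pics/l1sc.png',cv2.resize(im[150:300,230:430],None,fx=4,fy=4,interpolation=cv2.INTER_CUBIC))"
```

```text
l1 drift [ 0.      0.0003 -0.    ]
[ 0.5788 -0.1861  0.2597] {'K': array([[389.7946,   0.    , 318.3396],
       [  0.    , 389.7946, 241.7681],
       [  0.    ,   0.    ,   1.    ]]), 'position': array([ 0.586 , -0.1201,  0.4081]), 'orientation': array([ 2.8917, -0.163 , -0.002 ])}
l1s drift [0. 0. 0.]
l1t drift [0. 0. 0.]
```

View pics/l1.png

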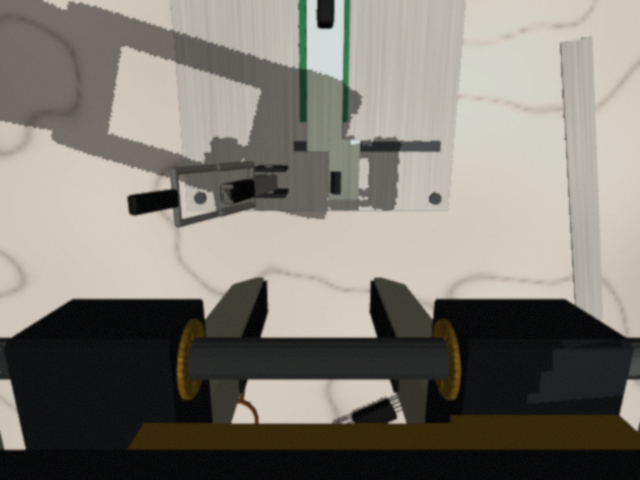

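View pics/l1sc.png

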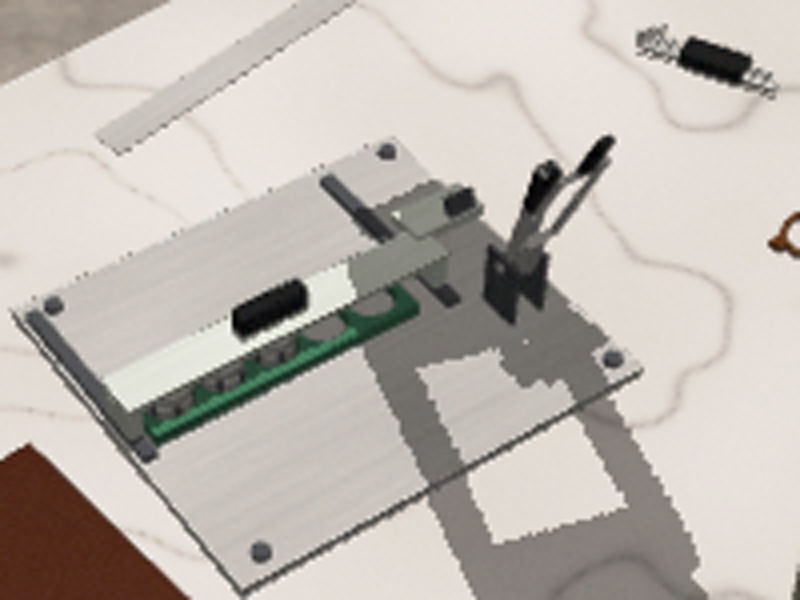

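```bash
cat > latch.py <<'E'
from h import *
a0=np.deg2rad(-6.54); EX=np.array([np.cos(a0),np.sin(a0),0]); EY=np.array([-np.sin(a0),np.cos(a0),0])
BIAS=np.array([.0019,0,0])  # wrist camera: measured - true
def mod(K,a,phi):
    """K keeper point world (true), a lever angle, phi loop angle; returns dict of world points"""
    P=K-0.066*EX
    f=lambda x,z:P+x*EX+np.array([0,0,z])
    pin=np.array([-.028*np.cos(a-.21),.028*np.sin(a-.21)])
    th=np.pi-a+ (np.deg2rad(102.7)-(np.pi-1.48)) - phi
    d=np.array([np.cos(th),np.sin(th)])
    return dict(pivot=P,tip=f(-.08*np.cos(a),.08*np.sin(a)),lend=f(-.092*np.cos(a),.092*np.sin(a)),pin=f(*pin),bar=f(*(pin+.09*d)),tab=f(*(pin+.116*d)),tend=f(*(pin+.126*d)),K=K)
E
python3 - <<'E'
from latch import *
m=np.load('l1.npy',allow_pickle=True).item(); im=cv2.imread('pics/l1.png')
top=onz('wrist',(336,183),.057,m)-BIAS
K=top-EX*(.003-0.0*.009)+0  # guess: post centre at top vs K
print('post top',top)
K=np.array([top[0],top[1],.048])+EX*0.0005
for a,phi in ((1.48,0),(1.48,0.1)):
    M=mod(K,a,phi)
    for k,v in M.items():
        px=proj('wrist',v+BIAS,m)[0]; print(k,v,px); cv2.circle(im,tuple(int(round(q)) for q in px),3,(0,0,255) if phi==0 else (0,255,0),1)
ims=cv2.imread('pics/l1s.png')
for k,v in mod(K,1.48,0).items(): cv2.circle(ims,tuple(int(round(q)) for q in proj('side',v)[0]),2,(0,0,255),-1)
cv2.imwrite('pics/l1o.png',cv2.resize(im[120:260,100:400],None,fx=2.6,fy=2.6)); cv2.imwrite('pics/l1so.png',cv2.resize(ims[150:300,300:440],None,fx=4,fy=4))
E
```

```text
post top [ 0.6003 -0.1557  0.057 ]
pivot [ 0.5353 -0.1482  0.048 ] [263.9466 181.9173]
tip [ 0.5281 -0.1474  0.1277] [240.1378 192.2968]
lend [ 0.527  -0.1473  0.1396] [235.3801 194.3709]
pin [ 0.527  -0.1473  0.0747] [250.2769 184.8474]
bar [ 0.5074 -0.145   0.1625] [196.8711 198.8586]
tab [ 0.5017 -0.1444  0.1879] [173.7463 204.9254]
tend [ 0.4995 -0.1441  0.1977] [163.4133 207.6363]
K [ 0.6008 -0.1558  0.048 ] [335.9928 182.0567]
pivot [ 0.5353 -0.1482  0.048 ] [263.9466 181.9173]
tip [ 0.5281 -0.1474  0.1277] [240.1378 192.2968]
lend [ 0.527  -0.1473  0.1396] [235.3801 194.3709]
pin [ 0.527  -0.1473  0.0747] [250.2769 184.8474]
bar [ 0.5162 -0.1461  0.1641] [210.3744 199.2114]
tab [ 0.513  -0.1457  0.1899] [192.9563 205.4816]
tend [ 0.5118 -0.1456  0.1998] [185.1457 208.2932]
K [ 0.6008 -0.1558  0.048 ] [335.9928 182.0567]
```

View pics/l1o.png

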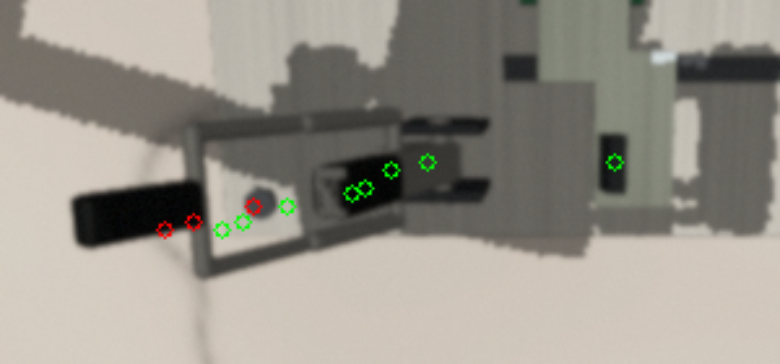

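View pics/l1so.png

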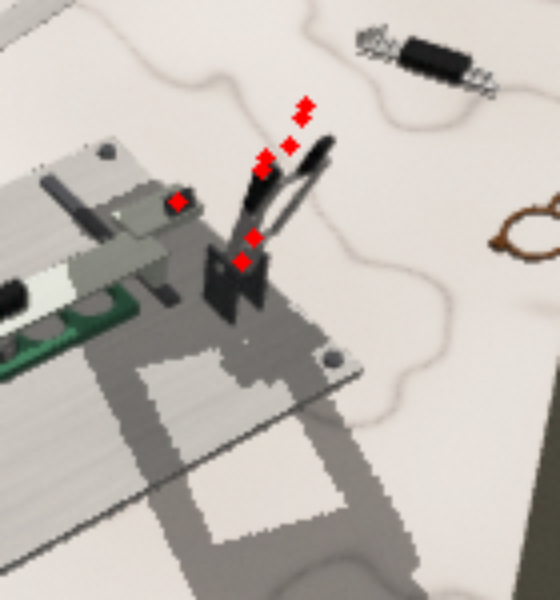

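Run:
```python
from latch import *
from scipy.optimize import least_squares
m=np.load('l1.npy',allow_pickle=True).item(); ms=imaging.camera_model('side'); SB=np.array([-.0023,.0009,0])
obs=[('wrist','lend',(226,194)),('wrist','tend',(132,205)),('wrist','bar',(176.5,196.5)),('side','lend',(366,192.5)),('side','tend',(382.5,185)),('side','bar',(376,193.5))]
def f(x):
    K=np.array([.6008+x[0],-.1558+x[1],.048]); M=mod(K,x[2],x[3]); r=[x[0]/.002,x[1]/.003]
    for c,k,px in obs:
        q=proj(c,M[k]+(BIAS if c=='wrist' else SB),m if c=='wrist' else ms)[0]; r+=list((q-px)/2)
    return r
s=least_squares(f,[0,0,1.4,0]); print(s.x,np.round(s.fun,1)); 
K=np.array([.6008+s.x[0],-.1558+s.x[1],.048])
for k,v in mod(K,s.x[2],s.x[3]).items(): print(k,v)
```

```text
[ 0.0008  0.0005  1.4005 -0.0756] [ 0.4  0.2  0.  -0.3 -0.2 -0.1 -0.3  0.2  0.9 -0.6 -0.4 -0.7  0.1 -0.9]
pivot [ 0.536  -0.1478  0.048 ]
tip [ 0.5226 -0.1462  0.1268]
lend [ 0.5206 -0.146   0.1387]
pin [ 0.5257 -0.1466  0.074 ]
bar [ 0.4928 -0.1428  0.1577]
tab [ 0.4833 -0.1417  0.1819]
tend [ 0.4797 -0.1413  0.1912]
K [ 0.6016 -0.1553  0.048 ]
```

```bash
python3 -c "
from h import *
plan([.43,-.1355,0.26],-6.5,-1,n=5)"
```

```text
t 38.15 pos [ 0.5789 -0.1859  0.2598] d [-0.1489  0.0504  0.0002] turn [-0.6647  0.195  -0.0826] f [ 0.1104 -0.5233 -0.5468] op 0.046457885784549034 rows 5
-0.0068, -0.0004, -0.0307, -0.13, 0.04, -0.02, -1, 
-0.0067, -0.0003, -0.0307, -0.13, 0.04, -0.02, -1, 
-0.0067, -0.0003, -0.0307, -0.13, 0.04, -0.02, -1, 
-0.0067, -0.0002, -0.0307, -0.13, 0.04, -0.02, -1, 
-0.0067, -0.0001, -0.0307, -0.13, 0.04, -0.02, -1, 
----
```

Emit:
carry_out(motion=[-0.007, -0.002, -0.025, -0.2, 0, 0, -1, -0.007, -0.001, -0.031, -0.2, 0, 0, -1, -0.007, 0, -0.031, -0.2, 0, 0, -1, -0.007, 0, -0.031, 0, 0, 0, -1, -0.007, 0, -0.031, 0, 0, 0, -1])

```text
t: 38.65
tool_pos: [0.4325, -0.1302, 0.2601]
orientation: [-1.157, 1.287, -1.283]
force: [0.8, 0.6, 0.1]
opening: 0.0112
```

Emit:
carry_out(motion=[0, 0, 0, 0, 0, 0, -1, 0, 0, 0, 0, 0, 0, -1, 0, 0, 0, 0, 0, 0, -1, 0, 0, 0, 0, 0, 0, -1, 0, 0, 0, 0, 0, 0, -1])

```text
t: 39.15
tool_pos: [0.4322, -0.1278, 0.2607]
orientation: [-1.158, 1.283, -1.281]
force: [-0.1, -0.3, -0.6]
opening: 0.0002
```

```bash
python3 -c "
from h import *
plan([.43,-.1355,0.194],-6.5,-1,n=5)
im,m=shot('l2')"
```

```text
t 39.15 pos [ 0.4322 -0.1278  0.2607] d [-0.0022 -0.0077 -0.0667] turn [-0.0506  0.7681 -0.133 ] f [-0.088  -0.2682 -0.5926] op 0.00023620887621496485 rows 5
0.0016, 0.0133, -0.0003, -0.01, 0.15, -0.03, -1, 
0.0016, 0.0133, -0.0003, -0.01, 0.15, -0.03, -1, 
0.0016, 0.0133, -0.0003, -0.01, 0.15, -0.03, -1, 
0.0016, 0.0133, -0.0003, -0.01, 0.15, -0.03, -1, 
0.0016, 0.0133, -0.0003, -0.01, 0.15, -0.03, -1, 
----
l2 drift [-0. -0. -0.]
```

View pics/l2.png

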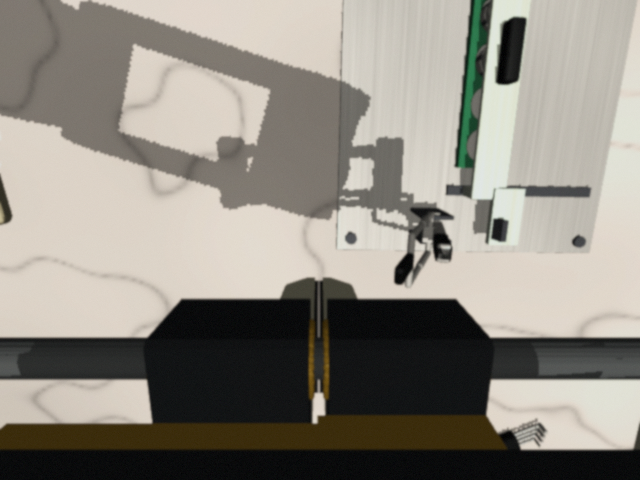

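Emit:
carry_out(motion=[0.003, 0.015, 0, 0, 0.3, 0, -1, 0.003, 0.016, 0, 0, 0.3, 0, -1, 0.002, 0.016, 0, 0, 0, 0, -1, 0.001, 0.012, 0, 0, 0, 0, -1, 0, 0, 0, 0, 0, 0, -1])

```text
t: 39.7
tool_pos: [0.4314, -0.1378, 0.1953]
orientation: [-1.153, 1.294, -1.288]
force: [-0.1, 0.6, -0.1]
opening: 0.0006
```

```bash
python3 -c "
from h import *
plan([.525,-.1464,0.196],-6.5,-1,n=10)"
```

```text
t 39.7 pos [ 0.4314 -0.1378  0.1953] d [ 0.0936 -0.0086  0.0007] turn [ 0.1007  0.0654 -0.173 ] f [-0.132   0.6104 -0.1073] op 0.0005835962350484339 rows 10
-0.0002, -0.0001, 0.0094, 0.01, 0.01, -0.02, -1, 
-0.0002, -0.0001, 0.0094, 0.01, 0.01, -0.02, -1, 
-0.0002, -0.0001, 0.0094, 0.01, 0.01, -0.02, -1, 
-0.0002, -0.0001, 0.0094, 0.01, 0.01, -0.02, -1, 
-0.0002, -0.0001, 0.0094, 0.01, 0.01, -0.02, -1, 
----
-0.0002, -0.0001, 0.0094, 0.01, 0.01, -0.02, -1, 
-0.0002, -0.0001, 0.0094, 0.01, 0.01, -0.02, -1, 
-0.0002, -0.0001, 0.0094, 0.01, 0.01, -0.02, -1, 
-0.0002, -0.0001, 0.0094, 0.01, 0.01, -0.02, -1, 
-0.0002, -0.0001, 0.0094, 0.01, 0.01, -0.02, -1, 
----
```

Emit:
carry_out(motion=[0, 0, 0.009, 0, 0, 0, -1, 0, 0, 0.009, 0, 0, 0, -1, 0, 0, 0.009, 0, 0, 0, -1, 0, 0, 0.009, 0, 0, 0, -1, 0, 0, 0.009, 0, 0, 0, -1])

```text
t: 40.2
tool_pos: [0.4807, -0.1436, 0.1969]
orientation: [-1.151, 1.292, -1.291]
force: [-0.3, 0.3, 0.1]
opening: 0.0005
```

```bash
python3 -c "
from h import *
plan([.525,-.1464,0.196],-6.5,-1,n=5)
im,_=shot('l3s','side');cv2.imwrite('pics/l3sc.png',cv2.resize(im[130:280,280:430],None,fx=4,fy=4,interpolation=cv2.INTER_CUBIC))"
```

```text
t 40.2 pos [ 0.4807 -0.1436  0.1969] d [ 0.0443 -0.0028 -0.0009] turn [-0.0555  0.036  -0.1333] f [-0.2686  0.3254  0.0526] op 0.0005430029988753411 rows 5
-0.0004, 0.0002, 0.0089, -0.01, 0.01, -0.03, -1, 
-0.0005, 0.0002, 0.0089, -0.01, 0.01, -0.03, -1, 
-0.0005, 0.0002, 0.0089, -0.01, 0.01, -0.03, -1, 
-0.0005, 0.0002, 0.0089, -0.01, 0.01, -0.03, -1, 
-0.0005, 0.0002, 0.0089, -0.01, 0.01, -0.03, -1, 
----
l3s drift [0. 0. 0.]
```

View pics/l3sc.png

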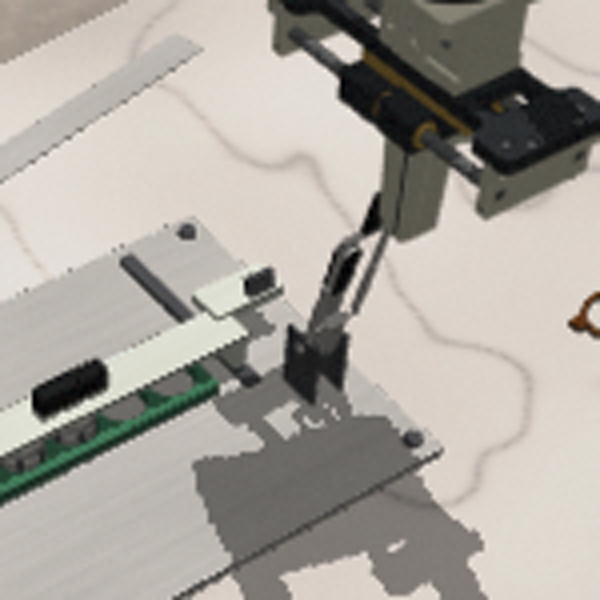

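Emit:
carry_out(motion=[0, 0, 0.008, 0, 0, 0, -1, 0, 0, 0.008, 0, 0, 0, -1, 0, 0, 0.008, 0, 0, 0, -1, 0, 0, 0.008, 0, 0, 0, -1, 0, 0, 0.006, 0, 0, 0, -1])

```text
t: 40.75
tool_pos: [0.5229, -0.1484, 0.1972]
orientation: [-1.151, 1.291, -1.291]
force: [-0.7, -0.3, -0.3]
opening: 0.0001
```

```bash
python3 -c "
from h import *
plan([.535,-.1464,0.196],-6.5,-1,n=5)
im,_=shot('l4s','side');cv2.imwrite('pics/l4sc.png',cv2.resize(im[130:280,280:430],None,fx=4,fy=4,interpolation=cv2.INTER_CUBIC))"
```

```text
t 40.75 pos [ 0.5229 -0.1484  0.1972] d [ 0.0121  0.002  -0.0012] turn [-0.122   0.054  -0.1261] f [-0.6564 -0.3133 -0.3408] op 9.676219656157595e-05 rows 5
-0.0007, 0.0002, 0.0024, -0.02, 0.01, -0.03, -1, 
-0.0007, 0.0002, 0.0024, -0.02, 0.01, -0.03, -1, 
-0.0007, 0.0002, 0.0024, -0.02, 0.01, -0.03, -1, 
-0.0007, 0.0002, 0.0024, -0.02, 0.01, -0.03, -1, 
-0.0007, 0.0002, 0.0024, -0.02, 0.01, -0.03, -1, 
----
l4s drift [0. 0. 0.]
```

View pics/l4sc.png

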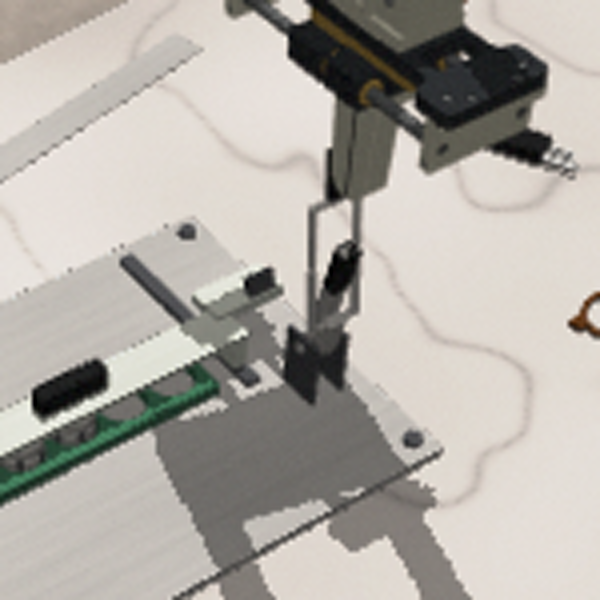

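Emit:
carry_out(motion=[0, 0, 0.006, 0, 0, 0, -1, 0, 0, 0.006, 0, 0, 0, -1, 0, 0, 0.006, 0, 0, 0, -1, 0, 0, 0, 0, 0, 0, -1, 0, 0, 0, 0, 0, 0, -1])

```text
t: 41.3
tool_pos: [0.5429, -0.1506, 0.197]
orientation: [-1.151, 1.291, -1.291]
force: [0.3, -0.2, -1.1]
opening: 0.0004
```

```bash
python3 -c "
from h import *
plan([.47,-.139,0.23],-6.5,-1,n=5)
im,_=shot('l5s','side');cv2.imwrite('pics/l5sc.png',cv2.resize(im[130:280,280:430],None,fx=4,fy=4,interpolation=cv2.INTER_CUBIC))"
```

```text
t 41.3 pos [ 0.5429 -0.1506  0.197 ] d [-0.0729  0.0116  0.033 ] turn [-0.1166  0.0545 -0.1334] f [ 0.2871 -0.1995 -1.051 ] op 0.00044820756709578195 rows 5
-0.0007, -0.0066, -0.0147, -0.02, 0.01, -0.03, -1, 
-0.0007, -0.0066, -0.0147, -0.02, 0.01, -0.03, -1, 
-0.0007, -0.0066, -0.0148, -0.02, 0.01, -0.03, -1, 
-0.0007, -0.0066, -0.0148, -0.02, 0.01, -0.03, -1, 
-0.0007, -0.0066, -0.0148, -0.02, 0.01, -0.03, -1, 
----
l5s drift [0. 0. 0.]
```

View pics/l5sc.png

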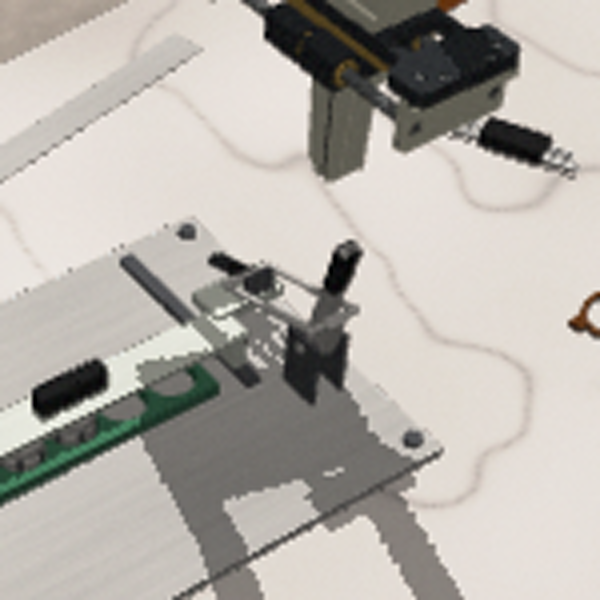

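```bash
python3 -c "
from h import *
im,m=shot('l6')"
```

```text
l6 drift [-0.0001  0.      0.    ]
```

View pics/l6.png

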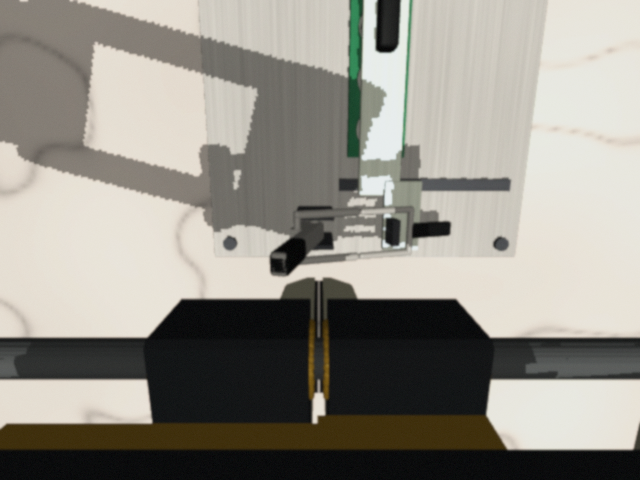

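```bash
python3 -c "
from latch import *
m=np.load('l6.npy',allow_pickle=True).item()
K=np.array([.6016,-.1553,.048])
p=onz('wrist',(411,229),.0475,m)-BIAS; print(p,(p-K)@EX,(p-K)@EY)
M=mod(K,1.40,0)
print('lend px',proj('wrist',M['lend']+BIAS,m),'K px',proj('wrist',K+BIAS,m))
plan([.565,-.1510,0.197],-6.5,-1,n=5)
P=K-.066*EX
for a in (1.4,1.2,1.0,.8,.6,.4,.25,.1,0):
    c=P+EX*(-.072*np.cos(a)+.006*np.sin(a)+.016)+np.array([0,0,.072*np.sin(a)+.006*np.cos(a)+.019]); print(a,c)
im=cv2.imread('pics/l6.png'); cv2.imwrite('pics/l6c.png',cv2.resize(im[160:280,260:460],None,fx=4,fy=4,interpolation=cv2.INTER_CUBIC))
"
```

```text
[ 0.6153 -0.1564  0.0475] 0.013724242722634793 0.0004531344989911745
lend px [[277.486 264.143]] K px [[393.5512 229.6839]]
t 41.4 pos [ 0.5428 -0.1506  0.197 ] d [ 0.0222 -0.0004 -0.    ] turn [-0.1194  0.052  -0.1312] f [ 0.7644  0.0885 -0.8091] op 0.0005931529460113898 rows 5
-0.0004, 0.0000, 0.0044, -0.02, 0.01, -0.03, -1, 
-0.0004, 0.0000, 0.0044, -0.02, 0.01, -0.03, -1, 
-0.0004, 0.0000, 0.0044, -0.02, 0.01, -0.03, -1, 
-0.0004, 0.0000, 0.0044, -0.02, 0.01, -0.03, -1, 
-0.0004, 0.0000, 0.0044, -0.02, 0.01, -0.03, -1, 
----
1.4 [ 0.5456 -0.1489  0.139 ]
1.2 [ 0.5316 -0.1473  0.1363]
1.0 [ 0.5183 -0.1457  0.1308]
0.8 [ 0.5064 -0.1444  0.1228]
0.6 [ 0.4963 -0.1432  0.1126]
0.4 [ 0.4884 -0.1423  0.1006]
0.25 [ 0.4841 -0.1418  0.0906]
0.1 [ 0.4813 -0.1415  0.0802]
0 [ 0.4804 -0.1414  0.073 ]
```

View pics/l6c.png

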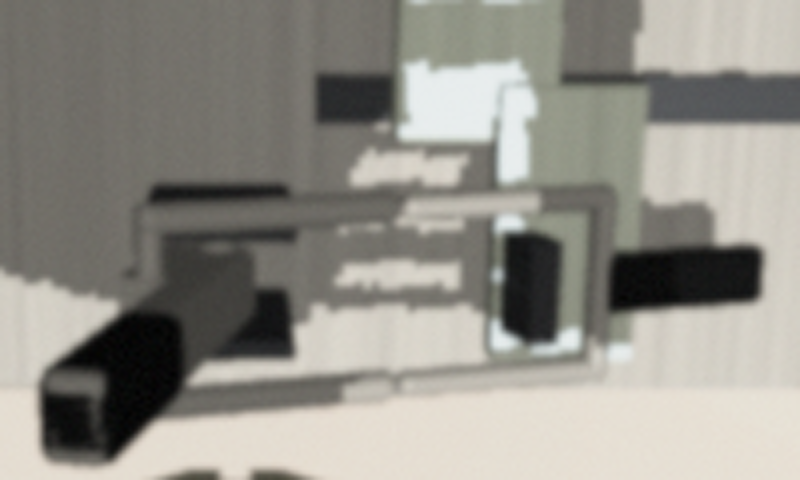

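Emit:
carry_out(motion=[0, 0.01, 0.008, 0, 0, 0, -1, 0, 0.012, 0.006, 0, 0, 0, -1, 0, 0.015, 0.001, 0, 0, 0, -1, 0, 0.012, 0, 0, 0, 0, -1, 0, 0.004, 0, 0, 0, 0, -1])

```text
t: 41.9
tool_pos: [0.5586, -0.1522, 0.1389]
orientation: [-1.151, 1.291, -1.291]
force: [0.1, -0.4, 0.3]
opening: 0.0004
```

```bash
python3 -c "
from h import *
plan([.545,-.1489,0.139],-6.5,-1,n=5)
im,_=shot('l7s','side');cv2.imwrite('pics/l7sc.png',cv2.resize(im[130:280,280:430],None,fx=4,fy=4,interpolation=cv2.INTER_CUBIC))"
```

```text
t 41.9 pos [ 0.5586 -0.1522  0.1389] d [-0.0136  0.0033  0.0001] turn [-0.0908  0.0448 -0.139 ] f [ 0.1294 -0.3843  0.3334] op 0.00043430990261902983 rows 5
-0.0003, -0.0000, -0.0028, -0.02, 0.01, -0.03, -1, 
-0.0003, -0.0000, -0.0028, -0.02, 0.01, -0.03, -1, 
-0.0003, -0.0000, -0.0028, -0.02, 0.01, -0.03, -1, 
-0.0003, -0.0000, -0.0028, -0.02, 0.01, -0.03, -1, 
-0.0003, -0.0000, -0.0028, -0.02, 0.01, -0.03, -1, 
----
l7s drift [0. 0. 0.]
```

View pics/l7sc.png

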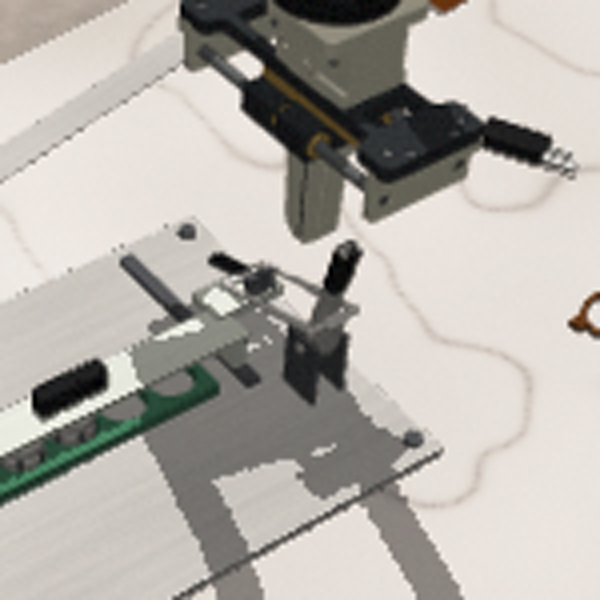

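Emit:
carry_out(motion=[-0.001, 0, -0.007, 0, 0, 0, -1, -0.001, 0, -0.007, 0, 0, 0, -1, 0, 0.001, -0.007, 0, 0, 0, -1, 0, 0.001, -0.007, 0, 0, 0, -1, 0, 0.002, -0.006, 0, 0, 0, -1])

```text
t: 42.45
tool_pos: [0.5232, -0.146, 0.1358]
orientation: [-1.15, 1.289, -1.292]
force: [0.8, 0.6, 0.1]
opening: 0.0003
```

```bash
python3 -c "
from h import *
plan([.5064,-.1444,0.1228],-6.5,-1,n=5)
im,_=shot('l8s','side');cv2.imwrite('pics/l8sc.png',cv2.resize(im[130:280,280:430],None,fx=4,fy=4,interpolation=cv2.INTER_CUBIC))"
```

```text
t 42.45 pos [ 0.5232 -0.146   0.1358] d [-0.0168  0.0016 -0.013 ] turn [-0.2244  0.0567 -0.1141] f [0.7804 0.6344 0.0626] op 0.0003208009098071129 rows 5
0.0001, 0.0026, -0.0034, -0.04, 0.01, -0.02, -1, 
0.0001, 0.0026, -0.0034, -0.04, 0.01, -0.02, -1, 
0.0001, 0.0026, -0.0034, -0.04, 0.01, -0.02, -1, 
0.0001, 0.0026, -0.0034, -0.04, 0.01, -0.02, -1, 
0.0001, 0.0026, -0.0034, -0.04, 0.01, -0.02, -1, 
----
l8s drift [0. 0. 0.]
```

View pics/l8sc.png

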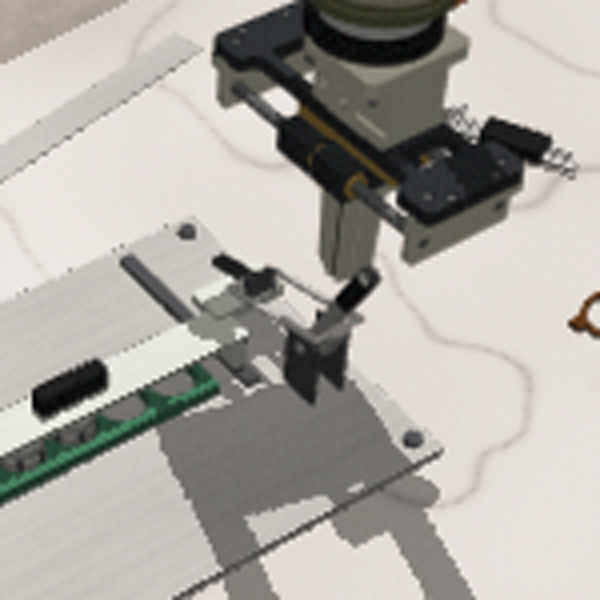

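Emit:
carry_out(motion=[0, 0.003, -0.006, 0, 0, 0, -1, 0, 0.004, -0.005, 0, 0, 0, -1, 0, 0.005, -0.005, 0, 0, 0, -1, 0, 0.005, -0.004, 0, 0, 0, -1, 0, 0.005, -0.003, 0, 0, 0, -1])

```text
t: 43.0
tool_pos: [0.4983, -0.1435, 0.1131]
orientation: [-1.149, 1.288, -1.293]
force: [0.0, -0.1, 1.6]
opening: 0.0008
```

```bash
python3 -c "
from h import *
plan([.4884,-.1423,0.1006],-6.5,-1,n=5)
im,_=shot('l9s','side');cv2.imwrite('pics/l9sc.png',cv2.resize(im[130:280,280:430],None,fx=4,fy=4,interpolation=cv2.INTER_CUBIC))"
```

```text
t 43.0 pos [ 0.4983 -0.1435  0.1131] d [-0.0099  0.0012 -0.0125] turn [-0.3046  0.0417 -0.0774] f [ 0.0184 -0.0722  1.5525] op 0.0008263945944128105 rows 5
-0.0000, 0.0025, -0.0020, -0.06, 0.01, -0.02, -1, 
-0.0000, 0.0025, -0.0020, -0.06, 0.01, -0.02, -1, 
-0.0000, 0.0025, -0.0020, -0.06, 0.01, -0.02, -1, 
-0.0000, 0.0025, -0.0020, -0.06, 0.01, -0.02, -1, 
-0.0000, 0.0025, -0.0020, -0.06, 0.01, -0.02, -1, 
----
l9s drift [0. 0. 0.]
```

View pics/l9sc.png

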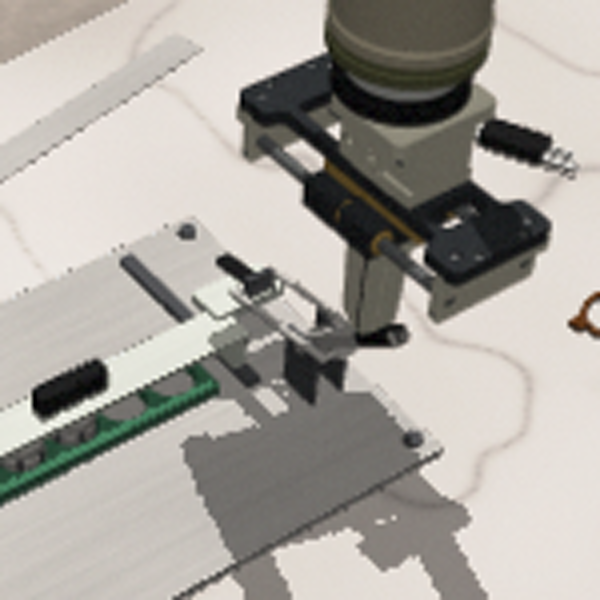

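Emit:
carry_out(motion=[0, 0.005, -0.003, 0, 0, 0, -1, 0, 0.005, -0.003, 0, 0, 0, -1, 0, 0.005, -0.002, 0, 0, 0, -1, 0, 0.005, -0.002, 0, 0, 0, -1, 0, 0.004, -0.001, 0, 0, 0, -1])

```text
t: 43.55
tool_pos: [0.4854, -0.1419, 0.0858]
orientation: [-1.151, 1.29, -1.292]
force: [-0.1, -0.7, 1.2]
opening: 0.0005
```

```bash
python3 -c "
from h import *
plan([.4810,-.1415,0.077],-6.5,-1,n=5)
im,_=shot('l10s','side');cv2.imwrite('pics/l10sc.png',cv2.resize(im[130:280,280:430],None,fx=4,fy=4,interpolation=cv2.INTER_CUBIC))"
```

```text
t 43.55 pos [ 0.4854 -0.1419  0.0858] d [-0.0044  0.0004 -0.0088] turn [-0.1586  0.0441 -0.0929] f [-0.1043 -0.6604  1.1602] op 0.00047825748793757825 rows 5
0.0000, 0.0018, -0.0009, -0.03, 0.01, -0.02, -1, 
0.0000, 0.0018, -0.0009, -0.03, 0.01, -0.02, -1, 
0.0000, 0.0018, -0.0009, -0.03, 0.01, -0.02, -1, 
0.0000, 0.0018, -0.0009, -0.03, 0.01, -0.02, -1, 
0.0000, 0.0018, -0.0009, -0.03, 0.01, -0.02, -1, 
----
l10s drift [0. 0. 0.]
```

View pics/l10sc.png

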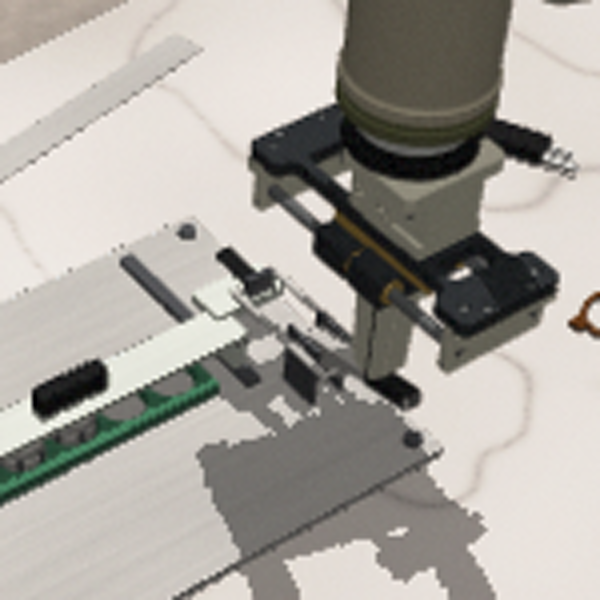

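Emit:
carry_out(motion=[0, 0.004, 0, 0, 0, 0, -1, 0, 0.004, 0, 0, 0, 0, -1, 0, 0.003, 0, 0, 0, 0, -1, 0, 0.003, 0, 0, 0, 0, -1, 0, 0, 0, 0, 0, 0, -1])

```text
t: 44.1
tool_pos: [0.4858, -0.1419, 0.075]
orientation: [-1.152, 1.291, -1.291]
force: [-0.6, 0.3, -0.1]
opening: 0.0002
```

```bash
python3 -c "
from h import *
plan([.4810,-.1415,0.073],-6.5,-1,n=5)
im,_=shot('l11s','side');cv2.imwrite('pics/l11sc.png',cv2.resize(im[130:280,280:430],None,fx=4,fy=4,interpolation=cv2.INTER_CUBIC))"
```

```text
t 44.1 pos [ 0.4858 -0.1419  0.075 ] d [-0.0048  0.0004 -0.002 ] turn [-0.0916  0.0693 -0.1003] f [-0.6055  0.259  -0.1315] op 0.00017775079674776651 rows 5
0.0000, 0.0004, -0.0010, -0.02, 0.01, -0.02, -1, 
0.0000, 0.0004, -0.0010, -0.02, 0.01, -0.02, -1, 
0.0000, 0.0004, -0.0010, -0.02, 0.01, -0.02, -1, 
0.0000, 0.0004, -0.0010, -0.02, 0.01, -0.02, -1, 
0.0000, 0.0004, -0.0010, -0.02, 0.01, -0.02, -1, 
----
l11s drift [0. 0. 0.]
```

View pics/l11sc.png

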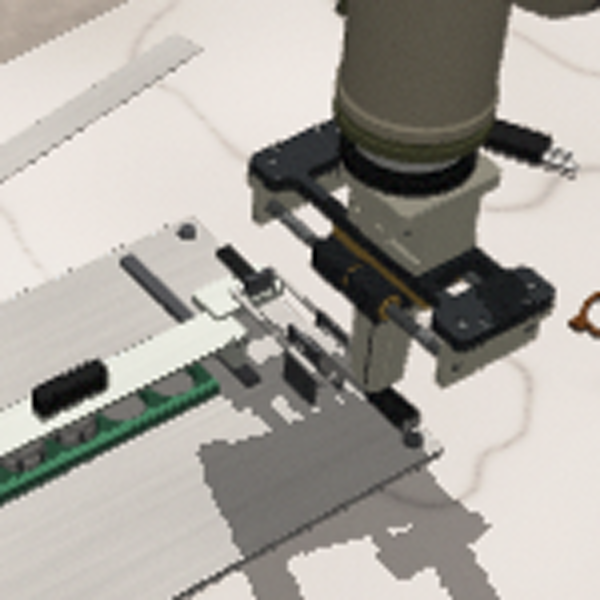

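Emit:
carry_out(motion=[0, 0.002, 0, 0, 0, 0, -1, 0, 0.002, 0, 0, 0, 0, -1, 0, 0.001, 0, 0, 0, 0, -1, 0, 0, 0, 0, 0, 0, -1, 0, 0, 0, 0, 0, 0, -1])

```text
t: 44.65
tool_pos: [0.4865, -0.1422, 0.0743]
orientation: [-1.152, 1.29, -1.291]
force: [-1.0, 0.3, 3.1]
opening: 0.0007
```

Emit:
carry_out(motion=[0, -0.02, 0, 0, 0, 0, -1, 0, -0.04, 0, 0, 0, 0, -1, 0.01, -0.04, 0, 0, 0, 0, -1, 0.02, -0.04, 0.01, 0, 0, 0, -1, 0.02, -0.02, 0.02, 0, 0, 0, -1])

```text
t: 45.15
tool_pos: [0.5066, -0.1929, 0.2307]
orientation: [-1.159, 1.3, -1.279]
force: [0.3, 0.1, 1.1]
opening: 0.0007
```

Emit:
carry_out(motion=[0, 0, 0.02, 0, 0, 0, -1, 0, 0, 0.02, 0, 0, 0, -1, 0, 0, 0, 0, 0, 0, -1, 0, 0, 0, 0, 0, 0, -1, 0, 0, 0, 0, 0, 0, -1])

```text
t: 45.65
tool_pos: [0.55, -0.2013, 0.2323]
orientation: [-1.156, 1.296, -1.286]
force: [0.7, -0.2, 0.4]
opening: 0.0005
```

```bash
python3 -c "
from latch import *
im,m=shot('f1'); s,p,_=st(); print(p,s['t'],s['force']); 
K=np.array([.6016,-.1553,.048])
o=im.copy()
for k,v in mod(K,0.0,3.3).items():
    q=proj('wrist',v+BIAS,m)[0]; print(k,q); cv2.circle(o,tuple(int(round(x)) for x in q),3,(0,0,255),1)
q=proj('wrist',K+BIAS,m)[0].astype(int); x0=max(q[0]-150,0); y0=max(q[1]-60,0)
cv2.imwrite('pics/f1c.png',cv2.resize(o[y0:y0+130,x0:x0+220],None,fx=3.6,fy=3.6,interpolation=cv2.INTER_CUBIC))
im,_=shot('f1s','side');cv2.imwrite('pics/f1sc.png',cv2.resize(im[130:280,230:430],None,fx=4,fy=4,interpolation=cv2.INTER_CUBIC))"
```

```text
f1 drift [-0.0002  0.0001 -0.0001]
[ 0.5498 -0.2013  0.2322] 45.7 [0.6763 0.3546 0.5469]
pivot [295.9851 162.8881]
tip [200.6024 162.6019]
lend [186.3099 162.559 ]
pin [264.2838 162.4866]
bar [369.4987 162.6749]
tab [399.6516 162.7289]
tend [411.2201 162.7496]
K [374.8055 163.1246]
f1s drift [0. 0. 0.]
```

View pics/f1.png

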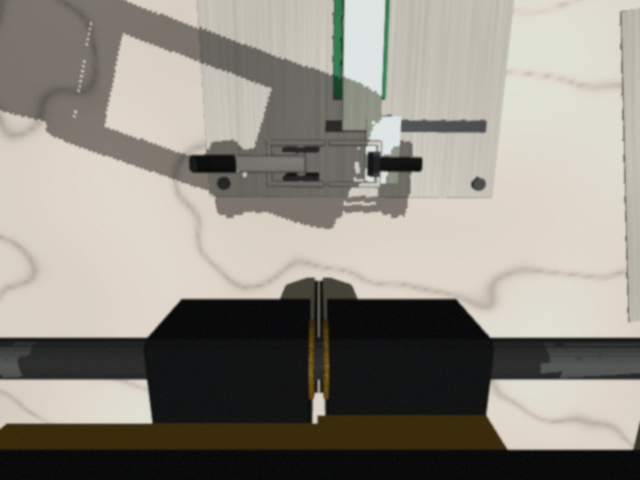

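View pics/f1c.png

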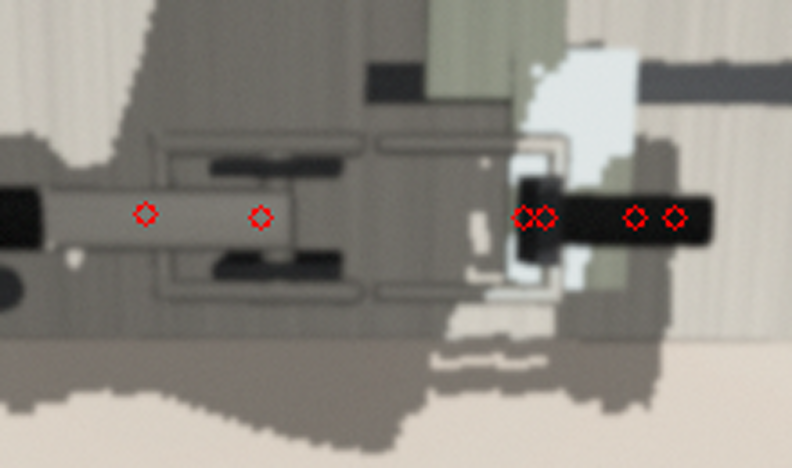

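View pics/f1sc.png

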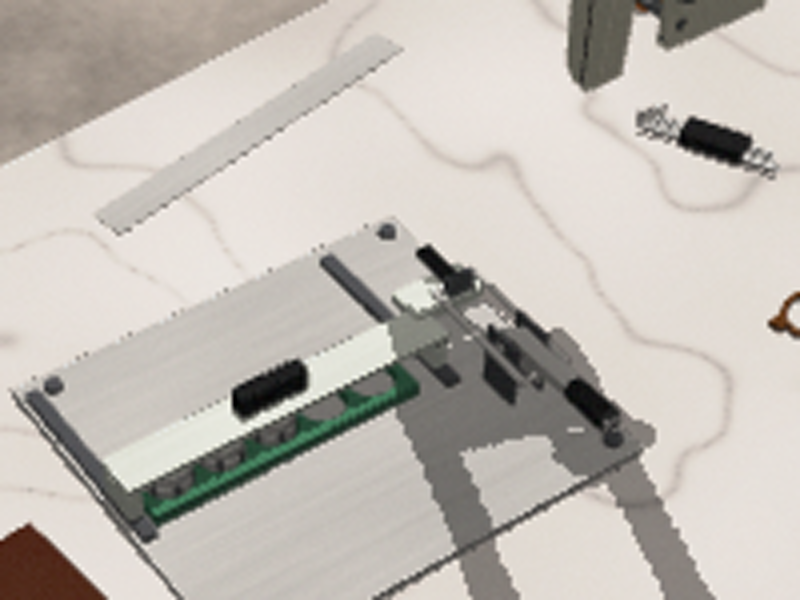

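```bash
python3 -c "
from latch import *
m=np.load('f1.npy',allow_pickle=True).item(); K=np.array([.6035,-.1555,.048]); ms=imaging.camera_model('side')
for a in (0,.1,.2,.3):
    M=mod(K,a,3.3); print(a,[(k,proj('wrist',M[k]+BIAS,m)[0].round(1),proj('side',M[k]+[-.0023,.0009,0],ms)[0].round(1)) for k in ('lend','pivot')])
imaging.read_camera('side')
for n in ('spectacle_front','hex_keys','oil_bottle'):
    for x in models.outline_of('side',n)[:1]: print(n,x['confidence'],x['pixel'])
im,_=shot('f2','top')
print(robot.read_state()['force'])
"
```

```text
0 [('lend', array([188.6, 162.5]), array([384. , 236.8])), ('pivot', array([298.3, 162.9]), array([360. , 214.9]))]
0.1 [('lend', array([185.5, 163. ]), array([384.3, 234.1])), ('pivot', array([298.3, 162.9]), array([360. , 214.9]))]
0.2 [('lend', array([183.3, 163.6]), array([384.4, 231.1])), ('pivot', array([298.3, 162.9]), array([360. , 214.9]))]
0.3 [('lend', array([182.4, 164.1]), array([384.2, 227.9])), ('pivot', array([298.3, 162.9]), array([360. , 214.9]))]
spectacle_front 0.69 [437.4, 200.8]
hex_keys 0.74 [410.1, 159.0]
oil_bottle 0.75 [289.2, 245.2]
f2 drift [0. 0. 0.]
[ 0.0719 -0.2635 -0.1168]
```

View pics/f2.png

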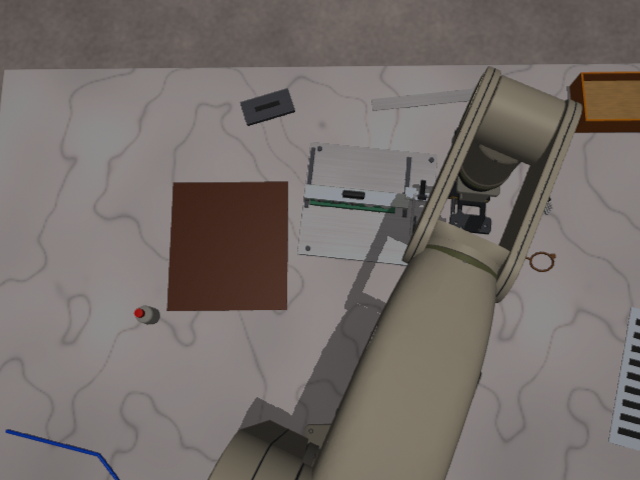

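```bash
python3 -c "
from plant import robot
print(robot.close_job())"
```

```text
the job is handed in; nothing more can be done
None
```

The job is done and handed in at about 46 s of the 210 s. No verdict came back, so the results below are my own checks.

- **Nuts:** This start had three nuts, and all three are seated in neighbouring pockets. Each went down to seated height with under 2 N on the wrist. The wrist picture showed all three in place, and the mat is now empty.
- **Bar:** I pulled it back over the nuts by its grip until it met the stop. A second push did not move it.
- **Latch:** I tipped the loop over, and it dropped behind the keeper while the lever was still up. I then pushed the lever down until it met its stop with about 3 N. The last pictures show it within about 0.07 rad of flat, with the crossbar a few millimetres behind the keeper post and the bar home.
- **Other things:** The bottle and the spectacle front are where they were. The hex keys were partly hidden behind the arm in the last top view, but the side view found them within a few pixels of where they started. The gripper was clear of everything at hand-in.

Some readings disagreed:
- **Camera offsets:** The wrist, top and side cameras differed by up to 7 mm. I settled this by pinching a nut from two directions and applying the 2 mm wrist-camera offset it showed.
- **Keeper estimate:** My keeper position was about 2–3 mm off along the bar's travel. With the loop hooked and the lever still up, the crossbar measured about 13–14 mm behind the keeper, where about 10 mm was expected; both are inside the allowed 17 mm.
- **Network on the bottle:** In the last side picture the network put the oil bottle on the cassette. The top picture shows it unmoved, so I took that as a false find.

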